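# Load the flow-cell slides under the stage clips and shut the keeper

## Robot

A 6-joint arm with a two-finger parallel gripper is mounted at the origin on the work surface. World frame = base frame: x ahead of the robot, y to its left, z up, the work surface at z = 0. Lengths are in m, angles in rad, forces in N, time in s.
With the tool pointing down it reaches from about 0.3 to 0.775 m from the base axis. Payload 14.6 kg.
Tool frame: the origin (TCP) lies at the very end of the fingers, on their centre line; the grasp point (between the pads) lies 19 mm behind it (ctrl.grasp_offset is the distance from the TCP to the grasp point, in m); z points along the fingers, y is the line along which they close (so a half turn about z gives the same grasp; the last joint's range is limited). The gripper opens to 94 mm and grips with 3 to 60 N. Pads are 16 mm wide; open, the fingers measure 119 mm over their backs; the gripper's body (75 mm by 177 mm) begins 78 mm behind the grasp point.
Start: joints at [-1.386, 0.3, 1.521, -0, 1.321, -0.067], TCP at [0.137, -0.533, 0.205] pointing down, gripper open.
Joint ranges: [-3.03, 3.03], [-0.79, 2.21], [0.23, 2.52], [-1.04, 4.18], [0, 3.07], [-2.55, 2.55]. Speed limits (rad/s): [2.22, 2.22, 2.57, 3.14, 3.14, 3.14].

## Interface

Orientations are given as [roll, pitch, yaw] about the fixed x, y, z axes, in that order (R = Rz(yaw) Ry(pitch) Rx(roll)).
In Python, from station import ctrl gives the robot as it stands.
- The arm moves only by the tool step_arm, never from a script. Its argument "plan" is a list that holds one entry, the list of rows, each a list of 6 numbers: the shift along the tool's x, y, z in units of 30 mm (1.0 is 30 mm), then the turn, a rotation vector about the tool's x, y, z in units of 6 degrees (1.0 is 6 degrees). In form: [[[dx, dy, dz, wx, wy, wz], ...]]. A call has 1 to 8 rows; each row is the pose to reach, as a shift and turn from the pose commanded when the call began, along the tool's axes at that moment; what a row does not reach only later rows make up. A row lasts 1/12 s, in which the tool goes at most 41.7 mm and 7.16 degrees, less where a joint would pass 70% of its speed; a pose out of reach is approached as far as the arm can. A call with a gripper value outside its range is refused whole. "grip" is the opening, from 0 (shut) to 1 (fully open), set as the call begins (left out, the last holds). The fingers move at their own pace and stop on an object; "squeeze" is the grip in N (left out, the last holds). Time passes only in rows, so rows that repeat a pose let the fingers close. It gives the time, the measured TCP pose, the force, the opening and the grip force at its end, in the units of the state.
- ctrl.get_obs(): the state, without advancing time (a new reading comes with each control period).
- ctrl.camera(name): name is "scene" or "top"; returns the picture (480x640x3 uint8, red, green, blue); there is no depth.
- ctrl.camera_model(name): a dict with "intrinsics" (3x3 intrinsics, pixels), "R" (3x3) and "t" (3): a world point X has camera coordinates R X + t. Camera axes: x right, y down, z forward; pixel columns grow to the right and rows downward; lengths in m; the calibration is good to about 2 mm. A picture is of the moment at which its call begins. camera_model takes no time and is no camera call.
- ctrl.hand_in(): hands the job in; it is judged then, once.
Trained networks look in the newest picture that a camera, given by its name, has taken for a name from the list of things; names that differ only in an ending like _2 or _b are one class to them, and where a whole thing is asked for, a point or a joint stands for the part that bears it (a point fixed in the world has none). Each returns a list of dicts, best first, with "confidence" (0 to 1); they miss things now and then, are a little off and sometimes report something else, mostly with a low value. They report only what shows in the picture. A call takes as long as a camera call. They do not tell look-alikes from the thing itself.
- ctrl.masks_of(query, camera): "pixels" (480x640 bool, what is visible of it) and "at" ([column, row] in pixels, amid what is visible of it).
- ctrl.place_of(query, camera): "at" ([column, row] in pixels: a listed point, or the origin of a listed thing).
The state is a dict: "time_s": time; "qpos": joint angles; "joint_vel": joint speeds; "tau": joint torques, N m; "ee_pos": TCP position; "eef_rot": TCP orientation; "force": force on the tool from outside, world axes, zero at the start; "moment": the same for the moment, N m; "grip_width": finger opening in m; "grip_force": force on a finger pad.
Only numpy, scipy, OpenCV 4.12 (cv2) and the standard library are available. Lean on these libraries where they do the work, as an engineer would, in place of code of your own. Each camera call takes 0.05 s, during which the arm holds its last target. There are 200 camera calls.

## Task

Swing the keeper bar of the loading stage up past upright, out of the way, then draw every flow-cell slide out of the blue transport rack through its open front, and slide each one fully home under the sprung clip of the stage bay of its own colour, so that the clip rides up and snaps down behind the slide's grey front bar. When all the slides that are there are home, swing the keeper shut until it clicks under its catch. Do not disturb the petri dish, the tube rack or the jar.

Things in the scene. Friction and masses are not known exactly. Their poses are not given: they have to be found in the camera images.
- slide_blue: blue flow-cell slide (may be absent): glass plate 110 (x) x 50 (y) x 5 mm, 160 g; origin centre of underside, x to its leading end, z up. On top: a grey front bar across it, x +47 to +55, top at z 9; a blue port block to grip, x -53 to -31, y -13 to +13 (26 wide), z 5 to 30, stubs to z 37 (metal core: centre of mass at x -32).
- slide_orange: orange flow-cell slide (may be absent): glass plate 110 (x) x 50 (y) x 5 mm, 160 g; origin centre of underside, x to its leading end, z up. On top: a grey front bar across it, x +47 to +55, top at z 9; an orange port block to grip, x -53 to -31, y -13 to +13 (26 wide), z 5 to 30, stubs to z 37 (metal core: centre of mass at x -32).
- slide_green: green flow-cell slide (may be absent): glass plate 110 (x) x 50 (y) x 5 mm, 160 g; origin centre of underside, x to its leading end, z up. On top: a grey front bar across it, x +47 to +55, top at z 9; a green port block to grip, x -53 to -31, y -13 to +13 (26 wide), z 5 to 30, stubs to z 37 (metal core: centre of mass at x -32).
- slide_black: black flow-cell slide (may be absent): glass plate 110 (x) x 50 (y) x 5 mm, 160 g; origin centre of underside, x to its leading end, z up. On top: a grey front bar across it, x +47 to +55, top at z 9; a black port block to grip, x -53 to -31, y -13 to +13 (26 wide), z 5 to 30, stubs to z 37 (metal core: centre of mass at x -32).
- stage: loading stage, slippery polished slab 200 (x) x 380 (y) x 20 mm fixed to the bench; origin on the bench, slab x -105 to +95, top face at z 20; slides go in along its +x. Four bays at y +114 (blue), +38 (orange), -38 (green), -114 (black), a colour patch at each entry. A clip beam (x 68 to 94, to z 31) carries the sprung clips; the keeper bail is hinged at both sides.
- bay_blue (a point): home of the blue slide's origin, on the stage top; axes as the stage. Guide ribs beside it: 8 mm high, 55 mm apart at x +5 to +57, flared wider from x +5 back to -19; end stop face at x +57. A slide set flat on the stage with its origin 65 mm back (-x) of here is clear of ribs and clip. Once home it has about 2 mm play in x and 2.5 mm in y.
- clip_blue (a joint): sprung clip of the blue bay, rad: 0 empty, 0.07 foot down on the glass, 0.17 riding on the front bar. Foot 30 mm wide at bay x +40, hanging 2 mm over the stage; upturned toe towards -x, its lip at bay x +8, 14 mm up. The front bar of a slide pushed along +x lifts it (4 to 8 N), then the foot snaps down behind the bar and holds it (pulling back takes over 10 N).
- bay_orange (a point): home of the orange slide's origin, on the stage top; axes as the stage. Ribs, stop and play as at bay_blue.
- clip_orange (a joint): sprung clip of the orange bay, just like clip_blue: 0 empty, 0.07 foot down on the glass, 0.17 riding on the front bar (rad).
- bay_green (a point): home of the green slide's origin, on the stage top; axes as the stage. Ribs, stop and play as at bay_blue.
- clip_green (a joint): sprung clip of the green bay, just like clip_blue: 0 empty, 0.07 foot down on the glass, 0.17 riding on the front bar (rad).
- bay_black (a point): home of the black slide's origin, on the stage top; axes as the stage. Ribs, stop and play as at bay_blue.
- clip_black (a joint): sprung clip of the black bay, just like clip_blue: 0 empty, 0.07 foot down on the glass, 0.17 riding on the front bar (rad).
- keeper (a joint): keeper bail of the stage, rad: 0 shut, 1.57 upright, 1.9 at most (leaning to the stage's +x). Starts half lowered over the bays. Stiff hinge (0.25 N m): stays where left. A 12 mm round bar along y, y -162 to +162, on two arms at y -158 and +158. Shut, the bar lies at stage x -68, z 36, just in front of the port blocks of slides that are home.
- keeper_hinge (a point): point on the keeper's hinge axis (along stage y) at the middle of the stage: stage x +50, z 40. Axes as the stage. The bar's axis is 118 mm from it (shut: 118 mm towards -x and 4 mm lower).
- keeper_grip (a point): centre of the red sleeve on the keeper bar: 36 mm long along the bar, 15 mm thick, at the middle of the bar (stage y 0), between two bays, so that fingers have room in front of and behind it even when shut. The point turns with the keeper; its y runs along the bar.
- catch (a point): brass sprung catch at the front left corner of the stage (stage x -68, y +170, z 46; its box reaches z 54). Over the last 0.16 rad the left end of the keeper bar pushes it aside (some 5 to 10 N more at the bar) and drops under it; it then holds the bar shut.
- rack: blue transport rack fixed to the bench, 124 (x) x 320 (y) x 30 mm; origin on the bench, floor x -59 to +65, 8 mm thick. Four slots at y +114, +38, -38, -114, 56 mm wide and 14 mm high, closed at the back (x +58), open to -x. Roofed from x -5 to +63 (z 22 to 30); port blocks stand in front of the roof. Draw a slide 65 mm out along the rack's -x before lifting. Colours in any order.
- petri_dish: clear petri dish, 94 mm across, 16 mm high, origin under its centre; leave alone
- tube_rack: teal-blue tube rack 75 x 200 x 45 mm (tubes to 63 mm), origin under its centre; leave alone
- jar: jar with a blue cap, 60 mm across, 90 mm high, origin under its centre; leave alone
Not all that is in view belongs to the job. Leave any yellow look-alike of the slide_black alone.

How it is judged:
By the outcome, as a careful person would: the job done as asked, in the order asked, and still so for the second after the job is handed in, with the robot touching nothing.
Of slide_blue, slide_orange, slide_green, slide_black only 3 to 4 are there at a start; the rules pass over those that are not, and their reading is None.
At some moment in a run one of slide_blue, slide_orange, slide_green, slide_black may be knocked a few centimetres aside while the robot is not near it.
Once in a run the grip may slacken for a moment while it holds something.
It also fails if it takes over 210 s, if anything falls off the work surface, if the arm or the gripper's body presses on something with over 40 N, if the wrist force passes 120 N, or if a joint passes its speed limit or range.

## Working session

There is one attempt and no reset: what is moved stays moved. The work goes in short steps, Python scripts to look and compute and a tool call to move; the robot and the scene stay as the last step left them, time stands still between calls to the robot, and variables do not carry over. Pictures are saved under pics/ and viewed, at most 14 in all, crops included, and the job is handed in when it is done.

Besides the shell and the picture viewer there is one more tool, called as a command line: name --argument value ..., lists and objects as JSON in quotes. step_arm: Moves the arm, as the interface text tells. Its arguments: {"type":"object","properties":{"plan":{"type":"array","items":{"type":"array","items":{"type":"array","items":{"type":"number"}}}},"grip":{"type":"number"},"squeeze":{"type":"number"}},"required":["plan"]}

```bash
ls; mkdir -p pics
python3 - <<'E'
from station import ctrl
import cv2,numpy as np
for n in ("top","scene"):
    im=ctrl.camera(n); cv2.imwrite(f"pics/{n}0.png",im[:,:,::-1])
    m=ctrl.camera_model(n); print(n,np.round(m["intrinsics"],1).tolist(),np.round(m["R"],3).tolist(),np.round(m["t"],3).tolist())
    for q in ["slide_blue","slide_orange","slide_green","slide_black","stage","rack","keeper_grip","keeper_hinge","bay_blue","bay_orange","bay_green","bay_black","catch"]:
        print(q,[(np.round(d["at"],1).tolist(),round(d["confidence"],2)) for d in ctrl.place_of(q,n)][:3])
print(ctrl.get_obs())
E
```

```text
pics
top [[506.4, 0.0, 310.2], [0.0, 506.4, 238.8], [0.0, 0.0, 1.0]] [[-0.002, -1.0, 0.021], [-0.983, -0.002, -0.184], [0.184, -0.021, -0.983]] [-0.063, 0.567, 1.259]
slide_blue [([194.0, 259.4], 0.46)]
slide_orange [([356.9, 253.4], 0.62)]
slide_green []
slide_black [([412.7, 259.1], 0.88), ([480.4, 323.5], 0.76)]
stage [([202.3, 254.3], 0.68)]
rack [([371.7, 249.9], 0.78), ([158.8, 244.3], 0.54)]
keeper_grip [([356.0, 254.2], 0.64), ([411.6, 256.2], 0.5)]
keeper_hinge [([201.1, 231.4], 0.96)]
bay_blue [([160.2, 245.1], 0.68)]
bay_orange [([184.3, 248.3], 0.9)]
bay_green [([213.2, 249.1], 0.87)]
bay_black [([245.6, 253.1], 0.78)]
catch [([127.8, 266.2], 0.87)]
scene [[459.2, 0.0, 323.2], [0.0, 459.2, 239.2], [0.0, 0.0, 1.0]] [[0.626, 0.78, 0.013], [0.646, -0.509, -0.569], [-0.437, 0.364, -0.822]] [-0.317, -0.362, 1.672]
slide_blue []
slide_orange [([284.1, 264.4], 0.74)]
slide_green [([259.8, 278.7], 0.79)]
slide_black [([155.9, 280.3], 0.97), ([233.7, 288.9], 0.58)]
stage [([384.9, 200.9], 0.94), ([357.5, 210.6], 0.43)]
rack [([269.7, 273.0], 0.72)]
keeper_grip [([382.1, 169.9], 0.
[... 281 characters left out ...]
tch [([412.7, 158.2], 0.86)]
{'time_s': 1.4, 'qpos': array([-1.38562887e+00,  2.99873890e-01,  1.52099003e+00, -1.18107003e-05,
        1.32073492e+00, -6.66406814e-02]), 'joint_vel': array([-0.00129886, -0.00118715, -0.00079663,  0.00182133, -0.00096943,
       -0.00044144]), 'tau': array([-1.55020571e-04, -5.31659710e+01, -3.52917230e+01,  7.08311540e-02,
        2.13250163e-02, -1.68054549e-05]), 'ee_pos': array([ 0.13700526, -0.5326474 ,  0.20546413]), 'eef_rot': array([-3.14158572e+00,  1.10061382e-05,  2.51811062e-01]), 'force': array([ 1.03624342, -0.66437903, -1.25926151]), 'moment': array([ 0.01216397, -0.00603546,  0.05350445]), 'grip_force': 0.0, 'grip_width': 0.09402150640181282}
```

View pics/top0.png

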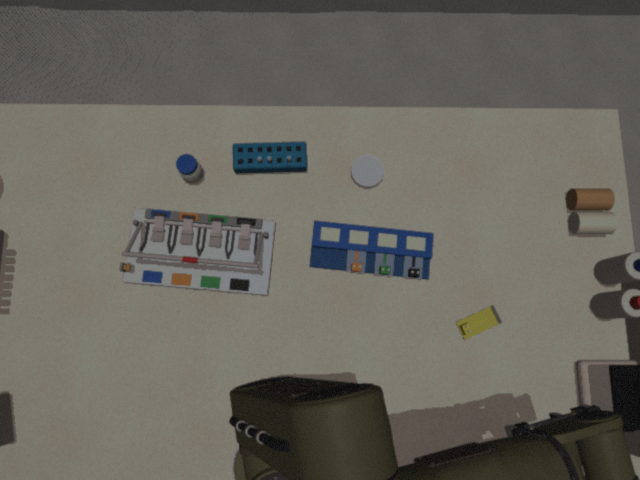

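View pics/scene0.png

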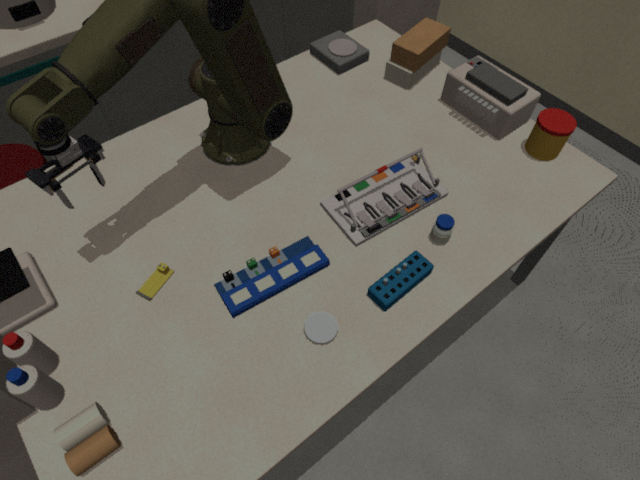

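Top view: rack at (372,250) holds orange (357,265), green (385,267), black (414,268). The leftmost slot is empty, so there is no blue slide. The yellow look-alike at (478,322) is to be left alone. The stage is at (200,250), its keeper half lowered with a red sleeve at (190,260).

Run:
```python
import cv2
im=cv2.imread("pics/top0.png")
def c(n,x0,x1,y0,y1,s):
    o=cv2.resize(im[y0:y1,x0:x1],None,fx=s,fy=s,interpolation=cv2.INTER_CUBIC)
    o=cv2.convertScaleAbs(o,alpha=1.3)
    for k in range(0,x1-x0,20): cv2.putText(o,str(x0+k),(k*s,10),0,.35,(0,0,255)); cv2.line(o,(k*s,0),(k*s,4),(0,0,255))
    for k in range(0,y1-y0,10): cv2.putText(o,str(y0+k),(0,k*s+4),0,.35,(0,0,255)); 
    cv2.imwrite(n,o)
c("pics/stc.png",118,278,202,302,5); c("pics/rkc.png",300,440,212,286,5)
```

```text
(no output)
```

View pics/stc.png

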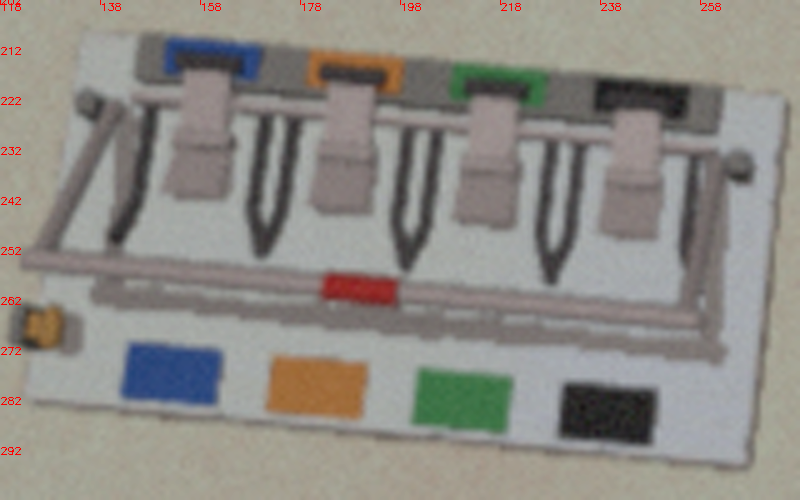

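View pics/rkc.png

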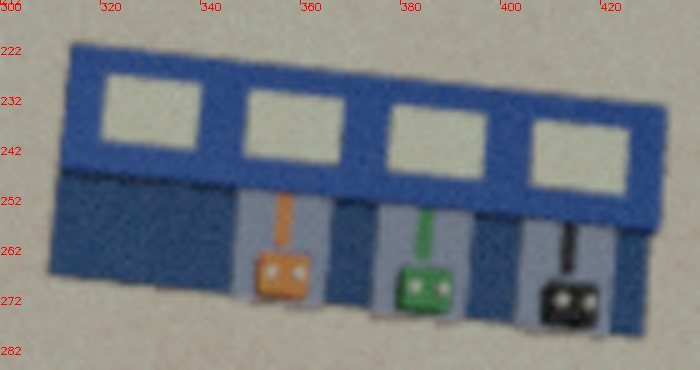

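```bash
cat > h.py <<'E'
from station import ctrl
import numpy as np, cv2
from scipy.optimize import least_squares
def proj(n,X):
    m=ctrl.camera_model(n); c=np.atleast_2d(X)@np.array(m["R"]).T+m["t"]
    K=np.array(m["intrinsics"]); p=c@K.T; return p[:,:2]/p[:,2:]
def ray(n,uv,z):
    m=ctrl.camera_model(n); R=np.array(m["R"]); C=-R.T@m["t"]
    d=R.T@np.linalg.solve(m["intrinsics"],[uv[0],uv[1],1.]); return C+d*(z-C[2])/d[2]
def T(p,L):
    L=np.atleast_2d(L); c,s=np.cos(p[2]),np.sin(p[2])
    return np.c_[p[0]+c*L[:,0]-s*L[:,1],p[1]+s*L[:,0]+c*L[:,1],L[:,2]]
E
cat > fit.py <<'E'
from h import *
px=lambda a,ox,oy:(np.array(a)+.5)/5-.5+[ox,oy]
S=px([(83,33),(787,94),(748,467),(27,402),(262,255),(405,267),(551,282),(89,104),(739,166)],118,202)
def LS(b): return np.array([[95,190,20],[95,-190,20],[-105,-190,12],[-105,190,12],[b-19,76,27],[b-19,0,27],[b-19,-76,27],[50,166,40],[50,-166,40]])/1000
f=lambda q:(proj("top",T(q,LS(q[3]*1000)))-S).ravel()
r=least_squares(f,[.5,.27,0,0]);print("stage",r.x.round(4));print(f(r.x).reshape(-1,2).round(2).tolist())
st=r.x
# keeper angle from sleeve centre
u=px([(360,289)],118,202)
g=lambda a:(proj("top",T(st,[[.05-.118*np.cos(a[0]-.034),0,.04+.118*np.sin(a[0]-.034)]]))-u).ravel()
k=least_squares(g,[.7]);print("keeper",k.x,g(k.x))
R=px([(70,43),(667,105),(657,232),(62,170),(50,273),(643,337)],300,212)
LR=np.array([[63,160,30],[63,-160,30],[-5,-160,30],[-5,160,30],[-59,160,5],[-59,-160,5]])/1000
f2=lambda q:(proj("top",T(q,LR))-R).ravel()
r=least_squares(f2,[.5,-.15,0]);print("rack",r.x.round(4));print(f2(r.x).reshape(-1,2).round(2).tolist())
rk=r.x
# slides from stub pairs (z=8+37) 
for n,a,y in (("orange",((271,272),(299,272)),38),("green",((412,285),(440,287)),-38),("black",((562,301),(590,300)),-114)):
    P=np.mean([ray("top",px(v,300,212),.045) for v in a],0)
    d=P[:2]-rk[:2];c,s=np.cos(rk[2]),np.sin(rk[2]);print(n,P.round(4),"rack frame",(c*d[0]+s*d[1]).round(4),(-s*d[0]+c*d[1]).round(4))
# cross-check in scene
print(proj("scene",T(st,[[0,0,0],[.05,0,.04],[st[3],.114,.02],[st[3],.038,.02],[st[3],-.038,.02],[st[3],-.114,.02],[-.068,.17,.046]])).round(1).tolist())
print(proj("scene",T(rk,[[0,0,0],[0,.038,.008],[0,-.038,.008],[0,-.114,.008]])).round(1).tolist())
E
python3 fit.py
```

```text
stage [ 0.5464  0.2276 -0.0904  0.001 ]
[[-0.7, -0.79], [0.35, -0.07], [0.58, 0.36], [-0.21, 0.26], [-0.48, -0.07], [-0.1, 0.16], [-0.34, -0.21], [2.17, 0.63], [-1.28, -0.27]]
keeper [0.71323316] [ 0.64548507 -0.07221796]
rack [ 0.5432 -0.225  -0.1037]
[[0.07, -0.08], [0.44, -0.01], [0.98, -0.22], [-0.91, -0.4], [-0.78, 0.5], [0.21, 0.13]]
orange [ 0.4978 -0.1826  0.045 ] rack frame -0.0496 0.0375
green [ 0.4905 -0.2556  0.045 ] rack frame -0.0492 -0.0359
black [ 0.483  -0.3333  0.045 ] rack frame -0.0487 -0.1139
[[384.6, 201.3], [395.8, 203.5], [412.4, 183.3], [394.7, 192.7], [376.3, 202.5], [357.3, 212.6], [413.4, 158.7]]
[[271.6, 274.2], [282.6, 266.9], [259.9, 278.9], [236.3, 291.3]]
```

```bash
sed -i 's/,(89,104),(739,166)\]/]/; s/,\[50,166,40\],\[50,-166,40\]\]/]/' fit.py; echo 'np.save("st.npy",st);np.save("rk.npy",rk);np.save("kp.npy",k.x)'>>fit.py; python3 fit.py | grep -v '^\[\[[23]'
cat > go.py <<'E'
# usage: go.py frame x y z yaw [...more waypoints ;]  mm/deg in frame s (stage) r (rack) w ; units relative to previous waypoint
import sys; from h import *
def units(P,y,Q,y2):
    d=(np.array(Q)-P)/.03; t=(y2-y+np.pi)%(2*np.pi)-np.pi
    return [d[0]*np.cos(y)+d[1]*np.sin(y), d[0]*np.sin(y)-d[1]*np.cos(y), -d[2], 0,0,-np.degrees(t)/6]
def pose():
    o=ctrl.get_obs(); return np.array(o["ee_pos"]),o["eef_rot"]
if __name__=="__main__":
    P,e=pose(); y=e[2]; print("now",P.round(4),np.round(e,3))
    for w in " ".join(sys.argv[1:]).split(";"):
        f,a,b,c,d=w.split(); L=np.array([float(a),float(b),float(c)])/1000; yw=np.radians(float(d))
        if f!="w": p=np.load({"s":"st.npy","r":"rk.npy"}[f]); Q=T(p,L)[0]; yw+=p[2]
        else: Q=L
        print(w,"->",Q.round(4),round(yw,3),"units",np.round(units(P,y,Q,yw),3).tolist()); P,y=Q,yw
E
python3 go.py "w 450 -220 205 14.4;s -42 0 200 90;s -42 0 95 90"
```

```text
stage [ 0.5463  0.2272 -0.0902  0.0011]
[[-0.59, -0.72], [0.47, -0.03], [0.72, 0.4], [-0.08, 0.33], [-0.34, -0.04], [0.03, 0.18], [-0.21, -0.2]]
keeper [0.71538162] [ 0.77671675 -0.08614053]
rack [ 0.5432 -0.225  -0.1037]
[[0.07, -0.08], [0.44, -0.01], [0.98, -0.22], [-0.91, -0.4], [-0.78, 0.5], [0.21, 0.13]]
orange [ 0.4978 -0.1826  0.045 ] rack frame -0.0496 0.0375
green [ 0.4905 -0.2556  0.045 ] rack frame -0.0492 -0.0359
black [ 0.483  -0.3333  0.045 ] rack frame -0.0487 -0.1139
now [ 0.137  -0.5326  0.2055] [-3.142  0.     0.252]
w 450 -220 205 14.4 -> [ 0.45  -0.22   0.205] 0.251 units [12.701, -7.493, 0.015, 0.0, 0.0, 0.005]
s -42 0 200 90 -> [0.5044 0.231  0.2   ] 1.481 units [5.496, -14.11, 0.167, 0.0, 0.0, -11.738]
s -42 0 95 90 -> [0.5044 0.231  0.095 ] 1.481 units [0.0, 0.0, 3.5, 0.0, 0.0, -0.0]
```

step_arm --plan '[[[12.7,-7.5,0,0,0,0],[12.7,-7.5,0,0,0,0],[12.7,-7.5,0,0,0,0],[12.7,-7.5,0,0,0,0],[12.7,-7.5,0,0,0,0],[12.7,-7.5,0,0,0,0],[12.7,-7.5,0,0,0,0],[12.7,-7.5,0,0,0,0]]]' --grip 0.6 --squeeze 15

```text
time_s: 2.07
ee_pos: [0.3738, -0.2953, 0.2057]
eef_rot: [3.141, -0.0, 0.252]
force: [0.8, -0.2, -0.1]
grip_width: 0.0564
grip_force: 0.0
```

```bash
python3 go.py "s -42 0 200 90;s -42 0 95 90"
```

```text
now [ 0.3738 -0.2953  0.2057] [ 3.141 -0.     0.252]
s -42 0 200 90 -> [0.5044 0.231  0.2   ] 1.481 units [8.584, -15.907, 0.19, 0.0, 0.0, -11.735]
s -42 0 95 90 -> [0.5044 0.231  0.095 ] 1.481 units [0.0, 0.0, 3.5, 0.0, 0.0, -0.0]
```

step_arm --plan '[[[8.6,-15.9,0.2,0,0,-11.7],[8.6,-15.9,0.2,0,0,-11.7],[8.6,-15.9,0.2,0,0,-11.7],[8.6,-15.9,0.2,0,0,-11.7],[8.6,-15.9,0.2,0,0,-11.7],[8.6,-15.9,0.2,0,0,-11.7],[8.6,-15.9,0.2,0,0,-11.7],[8.6,-15.9,0.2,0,0,-11.7]]]'

```text
time_s: 2.73
ee_pos: [0.4534, 0.0286, 0.2021]
eef_rot: [3.141, -0.0, 1.258]
force: [0.1, -1.2, 0.6]
grip_width: 0.0567
grip_force: 0.0
```

```bash
python3 go.py "s -42 0 200 90;s -42 0 95 90"
```

```text
now [0.4534 0.0286 0.2021] [ 3.141 -0.     1.258]
s -42 0 200 90 -> [0.5044 0.231  0.2   ] 1.481 units [6.943, -0.456, 0.068, 0.0, 0.0, -2.125]
s -42 0 95 90 -> [0.5044 0.231  0.095 ] 1.481 units [0.0, 0.0, 3.5, 0.0, 0.0, -0.0]
```

step_arm --plan '[[[6.9,-0.4,0,0,0,-2.1],[6.9,-0.4,0,0,0,-2.1],[6.9,-0.4,0,0,0,-2.1],[6.9,-0.4,0,0,0,-2.1],[6.9,-0.4,0,0,0,-2.1],[6.9,-0.4,0,0,0,-2.1],[6.9,-0.4,0,0,0,-2.1],[6.9,-0.4,0,0,0,-2.1]]]'

```text
time_s: 3.4
ee_pos: [0.5066, 0.2264, 0.2015]
eef_rot: [-3.141, 0.0, 1.472]
force: [0.4, -0.2, 0.4]
grip_width: 0.0564
grip_force: 0.0
```

```bash
python3 go.py "s -42 0 200 90;s -42 0 95 90"
```

```text
now [0.5066 0.2264 0.2015] [-3.141  0.     1.472]
s -42 0 200 90 -> [0.5044 0.231  0.2   ] 1.481 units [0.146, -0.088, 0.05, 0.0, 0.0, -0.082]
s -42 0 95 90 -> [0.5044 0.231  0.095 ] 1.481 units [0.0, 0.0, 3.5, 0.0, 0.0, -0.0]
```

step_arm --plan '[[[0.1,-0.1,1.2,0,0,-0.1],[0.1,-0.1,2.4,0,0,-0.1],[0.1,-0.1,3.5,0,0,-0.1],[0.1,-0.1,3.5,0,0,-0.1],[0.1,-0.1,3.5,0,0,-0.1],[0.1,-0.1,3.5,0,0,-0.1]]]'

```text
time_s: 3.9
ee_pos: [0.5052, 0.2297, 0.0991]
eef_rot: [3.139, -0.001, 1.481]
force: [1.2, -0.1, 0.5]
grip_width: 0.0565
grip_force: 0.0
```

step_arm --plan '[[[0,0,0,0,0,0],[0,0,0,0,0,0],[0,0,0,0,0,0],[0,0,0,0,0,0],[0,0,0,0,0,0],[0,0,0,0,0,0],[0,0,0,0,0,0],[0,0,0,0,0,0]]]' --grip 0

```text
time_s: 4.57
ee_pos: [0.5045, 0.23, 0.0966]
eef_rot: [3.141, -0.0, 1.482]
force: [5.1, -0.0, -2.8]
grip_width: 0.0147
grip_force: 15.0
```

```bash
python3 - <<'E'
from h import *
for n in("top","scene"):
    im=ctrl.camera(n); cv2.imwrite(f"pics/{n}1.png",im[:,:,::-1])
    x,y=proj(n,T(np.load("st.npy"),[[-.04,0,.1]]))[0].astype(int)
    cv2.imwrite(f"pics/{n}1c.png",cv2.resize(im[max(0,y-60):y+60,x-80:x+80,::-1],None,fx=4,fy=4))
E
python3 go.py "s -42 0 95 90"
```

```text
now [0.5044 0.2301 0.0967] [ 3.141 -0.     1.482]
s -42 0 95 90 -> [0.5044 0.231  0.095 ] 1.481 units [0.032, -0.003, 0.055, 0.0, 0.0, 0.015]
```

View pics/scene1c.png

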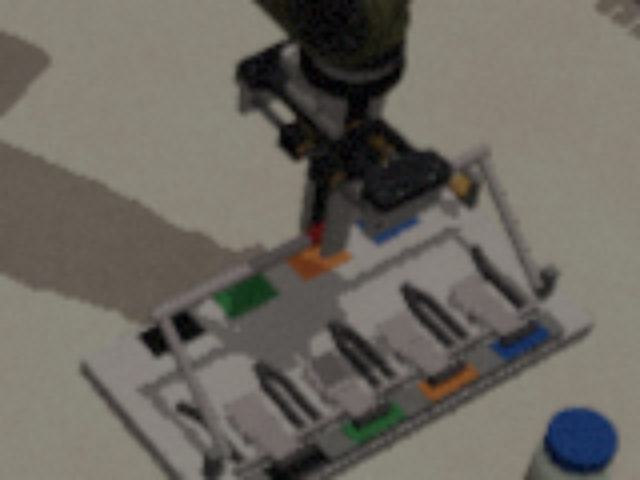

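step_arm --plan '[[[0,0.26,-0.29,0,0,0],[0,0.55,-0.56,0,0,0],[0,0.87,-0.79,0,0,0],[0,1.2,-1.0,0,0,0],[0,1.56,-1.16,0,0,0],[0,1.93,-1.29,0,0,0],[0,2.31,-1.39,0,0,0],[0,2.7,-1.44,0,0,0]]]'

```text
time_s: 5.33
ee_pos: [0.5847, 0.223, 0.1408]
eef_rot: [-3.14, 0.0, 1.482]
force: [-4.4, -0.1, 2.8]
grip_width: 0.0144
grip_force: 15.0
```

step_arm --plan '[[[0,0.28,-0.02,0,0,0],[0,0.55,-0.01,0,0,0],[0,0.82,0.01,0,0,0],[0,1.1,0.05,0,0,0],[0,1.21,0.08,0,0,0],[0,1.21,0.08,0,0,0],[0,1.21,0.08,0,0,0]]]'

```text
time_s: 5.92
ee_pos: [0.6213, 0.2196, 0.1375]
eef_rot: [3.141, -0.0, 1.482]
force: [2.3, -0.3, 1.2]
grip_width: 0.0145
grip_force: 15.0
```

Run:
```python
from h import *
o=ctrl.get_obs();st=np.load("st.npy")
d=o["ee_pos"][:2]-st[:2];c,s=np.cos(st[2]),np.sin(st[2]);x=c*d[0]+s*d[1];z=o["ee_pos"][2]+.019
print(x,z,"theta",np.arctan2(z-.04,.05-x)+.034,"r",np.hypot(z-.04,.05-x))
im=ctrl.camera("scene"); 
x,y=proj("scene",T(st,[[-.04,0,.1]]))[0].astype(int)
cv2.imwrite("pics/s2c.png",cv2.resize(im[max(0,y-80):y+60,x-80:x+80,::-1],None,fx=4,fy=4))
```

```text
0.075427071652311 0.1564874710507945 theta 1.8197069736780132 r 0.11923031025968792
```

View pics/s2c.png

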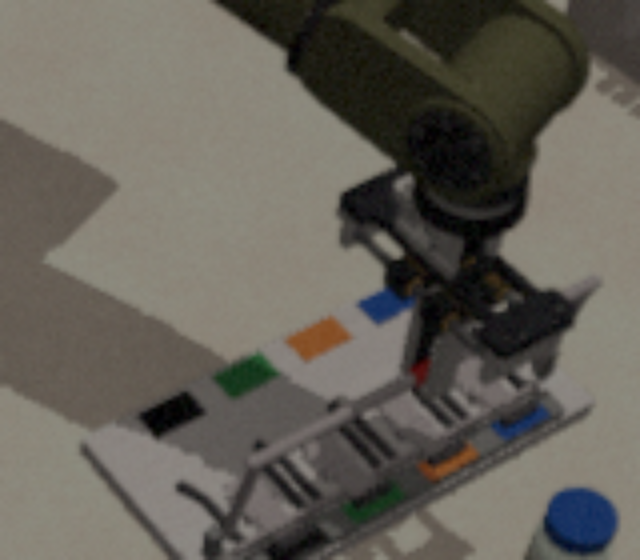

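step_arm --plan '[[[0,0,0,0,0,0],[0,0,0,0,0,0],[0,0,0,0,0,0],[0,0,0,0,0,0]]]' --grip 0.45

```text
time_s: 6.3
ee_pos: [0.6207, 0.2198, 0.1375]
eef_rot: [-3.141, 0.0, 1.482]
force: [-0.3, 0.6, -0.1]
grip_width: 0.0379
grip_force: 0.0
```

step_arm --plan '[[[0,0,-1,0,0,0],[0,0,-2,0,0,0],[0,0,-2.8,0,0,0],[-1,-1,-2.8,0,0,1],[-2,-2,-2.8,0,0,2],[-3,-3,-2.8,0,0,3],[-4,-4,-2.8,0,0,4],[-4,-4,-2.8,0,0,4]]]'

```text
time_s: 6.97
ee_pos: [0.4865, 0.108, 0.2213]
eef_rot: [-3.14, 0.002, 1.055]
force: [-0.0, -0.3, 0.6]
grip_width: 0.0424
grip_force: 0.0
```

```bash
python3 go.py "r -49 -114 160 0;r -49 -114 60 0"
```

```text
now [0.4865 0.108  0.2213] [-3.140e+00  2.000e-03  1.055e+00]
r -49 -114 160 0 -> [ 0.4827 -0.3333  0.16  ] -0.104 units [-12.863, 7.141, 2.044, 0.0, 0.0, 11.068]
r -49 -114 60 0 -> [ 0.4827 -0.3333  0.06  ] -0.104 units [0.0, -0.0, 3.333, 0.0, 0.0, -0.0]
```

step_arm --plan '[[[-12.8,7.1,1,0,0,11.0],[-12.8,7.1,1,0,0,11.0],[-12.8,7.1,1,0,0,11.0],[-12.8,7.1,1,0,0,11.0],[-12.8,7.1,1,0,0,11.0],[-12.8,7.1,1,0,0,11.0],[-12.8,7.1,1,0,0,11.0],[-12.8,7.1,1,0,0,11.0]]]'

```text
time_s: 7.63
ee_pos: [0.4902, -0.2238, 0.1989]
eef_rot: [3.142, -0.0, 0.058]
force: [0.4, 0.0, -0.3]
grip_width: 0.0423
grip_force: 0.0
```

```bash
python3 go.py "r -49 -114 160 0;r -49 -114 60 0"
```

```text
now [ 0.4902 -0.2238  0.1989] [ 3.142 -0.     0.058]
r -49 -114 160 0 -> [ 0.4827 -0.3333  0.16  ] -0.104 units [-0.46, 3.63, 1.297, 0.0, 0.0, 1.54]
r -49 -114 60 0 -> [ 0.4827 -0.3333  0.06  ] -0.104 units [0.0, -0.0, 3.333, 0.0, 0.0, -0.0]
```

step_arm --plan '[[[-0.5,1.5,0.5,0,0,1.5],[-0.5,2.5,1,0,0,1.5],[-0.5,3.4,1.3,0,0,1.5],[-0.5,3.4,1.3,0,0,1.5],[-0.5,3.4,1.3,0,0,1.5],[-0.5,3.4,1.3,0,0,1.5]]]'

```text
time_s: 8.13
ee_pos: [0.4822, -0.324, 0.1601]
eef_rot: [-3.141, -0.0, -0.093]
force: [1.0, 0.4, -0.5]
grip_width: 0.0423
grip_force: 0.0
```

```bash
python3 go.py "r -49 -114 160 0;r -49 -114 18 0"
python3 - <<'E'
from h import *
a=ctrl.camera("scene");x,y=proj("scene",T(np.load("rk.npy"),[[-.03,0,.05]]))[0].astype(int)
b=ctrl.camera("top");u,v=proj("top",T(np.load("rk.npy"),[[-.03,0,.05]]))[0].astype(int)
f=lambda i,x,y:cv2.resize(i[y-45:y+55,x-80:x+80,::-1],None,fx=3,fy=3,interpolation=2)
cv2.imwrite("pics/s3.png",np.vstack([f(a,x,y),f(b,u,v)])[:600])
E
```

```text
now [ 0.4822 -0.324   0.1601] [-3.141 -0.    -0.093]
r -49 -114 160 0 -> [ 0.4827 -0.3333  0.16  ] -0.104 units [0.045, 0.309, 0.003, 0.0, 0.0, 0.1]
r -49 -114 18 0 -> [ 0.4827 -0.3333  0.018 ] -0.104 units [0.0, -0.0, 4.733, 0.0, 0.0, -0.0]
```

View pics/s3.png

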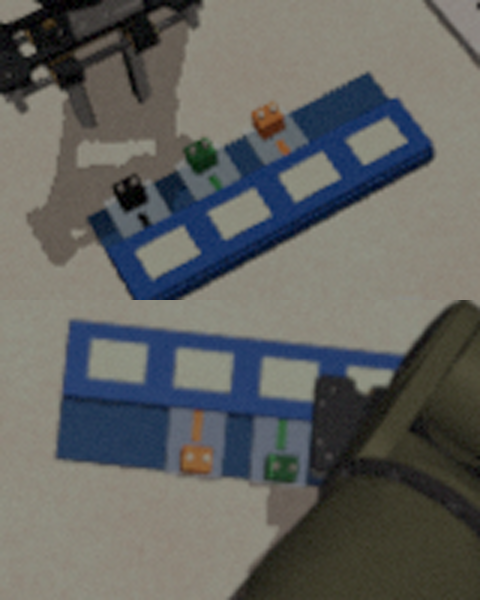

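step_arm --plan '[[[0.05,0.2,1,0,0,0.1],[0.05,0.25,2,0,0,0.1],[0.05,0.25,3,0,0,0.1],[0.05,0.25,3,0,0,0.1],[0.05,0.25,3,0,0,0.1]]]'

```text
time_s: 8.65
ee_pos: [0.4829, -0.3312, 0.0701]
eef_rot: [-3.141, 0.001, -0.103]
force: [0.1, -0.6, 1.5]
grip_width: 0.0419
grip_force: 0.0
```

```bash
python3 go.py "r -49 -114 17 0"
```

```text
now [ 0.4829 -0.3312  0.0701] [-3.141e+00  1.000e-03 -1.030e-01]
r -49 -114 17 0 -> [ 0.4827 -0.3333  0.017 ] -0.104 units [0.001, 0.071, 1.77, 0.0, 0.0, 0.007]
```

step_arm --plan '[[[0,0.05,0.5,0,0,0],[0,0.05,1,0,0,0],[0,0.05,1.4,0,0,0],[0,0.05,1.7,0,0,0],[0,0.05,1.75,0,0,0],[0,0.05,1.75,0,0,0],[0,0.05,1.75,0,0,0]]]'

```text
time_s: 9.23
ee_pos: [0.483, -0.3339, 0.0183]
eef_rot: [3.141, -0.001, -0.104]
force: [0.5, -0.9, 0.8]
grip_width: 0.0422
grip_force: 0.0
```

step_arm --plan '[[[0,0,0,0,0,0],[0,0,0,0,0,0],[0,0,0,0,0,0],[0,0,0,0,0,0],[0,0,0,0,0,0],[0,0,0,0,0,0]]]' --grip 0 --squeeze 30

```text
time_s: 9.73
ee_pos: [0.4828, -0.3338, 0.0178]
eef_rot: [3.141, -0.001, -0.104]
force: [-1.7, 0.6, 5.6]
grip_width: 0.0258
grip_force: 30.0
```

```bash
python3 go.py "r -49 -114 17 0"
```

```text
now [ 0.4828 -0.3338  0.0178] [ 3.141e+00 -1.000e-03 -1.040e-01]
r -49 -114 17 0 -> [ 0.4827 -0.3333  0.017 ] -0.104 units [-0.005, -0.015, 0.027, 0.0, 0.0, -0.005]
```

step_arm --plan '[[[-0.3,0,0,0,0,0],[-0.7,0,0,0,0,0],[-1.1,0,0,0,0,0],[-1.5,0,0,0,0,0],[-1.9,0,0,0,0,0],[-2.3,0,0,0,0,0],[-2.5,0,0,0,0,0],[-2.5,0,0,0,0,0]]]'

```text
time_s: 10.4
ee_pos: [0.4069, -0.3257, 0.0174]
eef_rot: [-3.141, 0.0, -0.105]
force: [-1.5, 1.2, 4.2]
grip_width: 0.026
grip_force: 30.0
```

step_arm --plan '[[[0,0,-0.2,0,0,0],[0,0,-0.6,0,0,0],[0,0,-1.2,0,0,0],[0,0,-2.0,0,0,0],[0,0,-2.8,0,0,0],[0,0,-2.8,0,0,0],[0,0,-2.8,0,0,0]]]'

```text
time_s: 10.98
ee_pos: [0.4087, -0.3261, 0.1027]
eef_rot: [3.14, -0.002, -0.104]
force: [0.5, -0.3, -1.5]
grip_width: 0.0257
grip_force: 30.0
```

```bash
python3 go.py "s -106 -114 110 0;s -106 -114 34 0"
python3 - <<'E'
from h import *
for n in("scene","top"):
    im=ctrl.camera(n); x,y=proj(n,ctrl.get_obs()["ee_pos"])[0].astype(int); y=max(y,75)
    cv2.imwrite(f"pics/{n}4.png",cv2.resize(im[y-70:y+70,x-90:x+90,::-1],None,fx=4,fy=4,interpolation=2))
print(ctrl.get_obs()["moment"],ctrl.get_obs()["force"])
E
```

```text
now [ 0.4087 -0.3261  0.1027] [ 3.14e+00 -2.00e-03 -1.04e-01]
s -106 -114 110 0 -> [0.4304 0.1232 0.11  ] -0.09 units [-0.832, -14.972, -0.243, 0.0, 0.0, -0.13]
s -106 -114 34 0 -> [0.4304 0.1232 0.034 ] -0.09 units [0.0, -0.0, 2.533, 0.0, 0.0, -0.0]
[0.05483047 0.06698978 0.02640625] [ 0.79458616 -0.35919659 -1.53390174]
```

View pics/scene4.png

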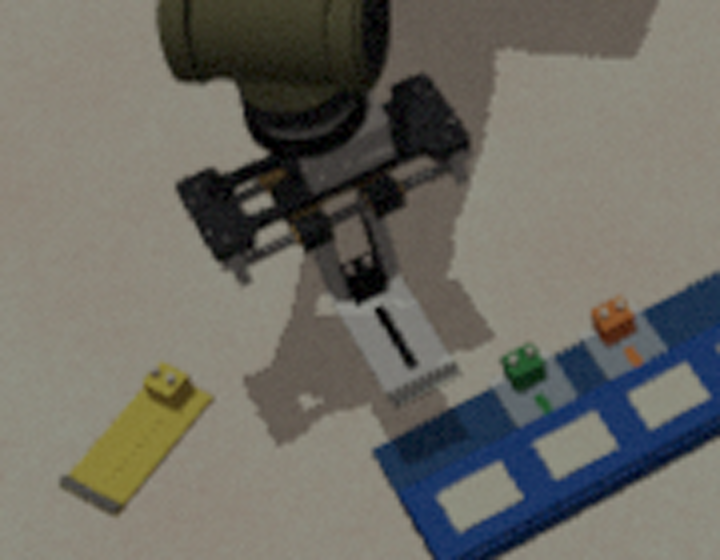

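step_arm --plan '[[[-0.1,-1,-0.3,0,0,0],[-0.3,-2.2,-0.5,0,0,0],[-0.4,-3.5,-0.5,0,0,0],[-0.5,-4.8,-0.5,0,0,0],[-0.5,-6.1,-0.5,0,0,0],[-0.6,-7.4,-0.5,0,0,0],[-0.6,-8.6,-0.5,0,0,0],[-0.6,-9.4,-0.5,0,0,0]]]'

```text
time_s: 11.75
ee_pos: [0.4186, -0.0407, 0.1154]
eef_rot: [-3.141, 0.002, -0.103]
force: [0.3, -0.6, -2.0]
grip_width: 0.0258
grip_force: 30.0
```

step_arm --plan '[[[0,-1,0,0,0,-0.1],[0,-2,0,0,0,-0.1],[-0.1,-3,0,0,0,-0.1],[-0.1,-4,0,0,0,-0.1],[-0.2,-5,0,0,0,-0.1],[-0.2,-5.5,0,0,0,-0.1],[-0.2,-5.5,0,0,0,-0.1],[-0.2,-5.5,0,0,0,-0.1]]]'

```text
time_s: 12.42
ee_pos: [0.4301, 0.1215, 0.1154]
eef_rot: [3.141, 0.002, -0.092]
force: [-0.1, -0.7, -2.3]
grip_width: 0.0258
grip_force: 30.0
```

```bash
python3 go.py "s -106 -114 40 0"
```

```text
now [0.4301 0.1215 0.1154] [ 3.141e+00  2.000e-03 -9.200e-02]
s -106 -114 40 0 -> [0.4304 0.1232 0.04  ] -0.09 units [0.007, -0.058, 2.513, 0.0, 0.0, -0.017]
```

step_arm --plan '[[[0,-0.05,0.7,0,0,0],[0,-0.05,1.4,0,0,0],[0,-0.05,2.1,0,0,0],[0,-0.05,2.5,0,0,0],[0,-0.05,2.7,0,0,0],[0,-0.05,2.8,0,0,0],[0,-0.05,2.8,0,0,0],[0,-0.05,2.8,0,0,0]]]'

```text
time_s: 13.08
ee_pos: [0.4311, 0.1225, 0.0329]
eef_rot: [-3.141, -0.001, -0.094]
force: [0.4, -0.2, -1.2]
grip_width: 0.0257
grip_force: 30.0
```

```bash
python3 go.py "s -41 -114 29.5 0"
python3 - <<'E'
from h import *
o=ctrl.get_obs();print(o["force"],o["moment"]);st=np.load("st.npy")
for n in("scene","top"):
    im=ctrl.camera(n); print(n,[(np.round(d["at"],1).tolist(),round(d["confidence"],2)) for d in ctrl.place_of("slide_black",n)][:3], proj(n,T(st,[[-.064,-.114,.021]])).round(1))
x,y=proj("scene",T(st,[[-.03,-.114,.03]]))[0].astype(int)
cv2.imwrite("pics/s5.png",cv2.resize(ctrl.camera("scene")[y-50:y+50,x-65:x+65,::-1],None,fx=6,fy=6,interpolation=2))
E
```

```text
now [0.4311 0.1225 0.0329] [-3.141e+00 -1.000e-03 -9.400e-02]
s -41 -114 29.5 0 -> [0.4951 0.1174 0.0295] -0.09 units [2.14, -0.032, 0.113, 0.0, 0.0, -0.038]
[ 0.36344196 -0.17816758 -1.16905202] [ 0.04404084  0.02321738 -0.00948099]
scene [([347.4, 202.5], 0.91), ([158.5, 283.2], 0.58)] [[345.5 199.2]]
top [([478.0, 324.7], 0.7)] [[240.3 276.8]]
```

View pics/s5.png

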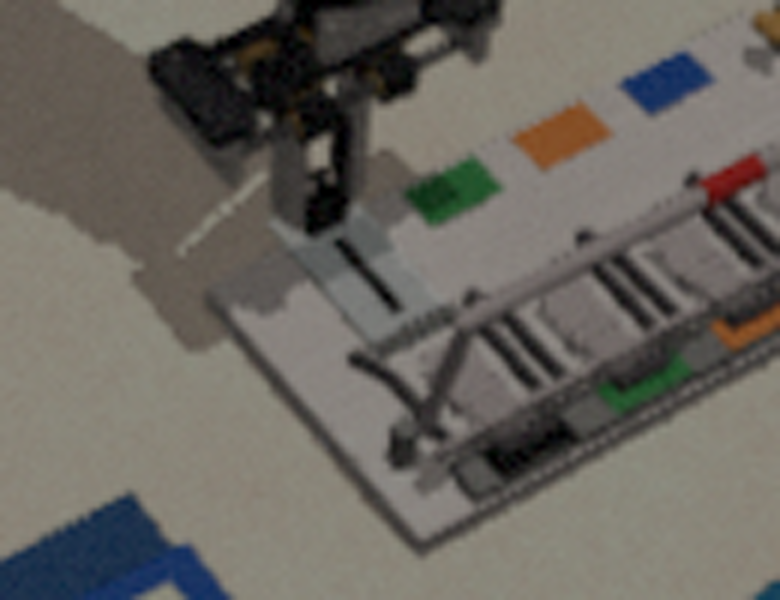

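step_arm --plan '[[[0,0,0.1,0,0,0],[0,0,0.1,0,0,0],[0.2,0,0.1,0,0,0],[0.45,0,0.1,0,0,0],[0.7,0,0.1,0,0,0],[0.95,0,0.1,0,0,0],[1.2,0,0.1,0,0,0],[1.2,0,0.1,0,0,0]]]'

```text
time_s: 14.0
ee_pos: [0.4679, 0.1194, 0.0298]
eef_rot: [-3.141, -0.001, -0.094]
force: [2.3, -0.3, 3.4]
grip_width: 0.0261
grip_force: 30.0
```

step_arm --plan '[[[0.15,0,0,0,0,0],[0.3,0,0,0,0,0],[0.45,0,0,0,0,0],[0.6,0,0,0,0,0],[0.75,0,0,0,0,0],[0.75,0,0,0,0,0]]]'

```text
time_s: 14.5
ee_pos: [0.4901, 0.1173, 0.0298]
eef_rot: [-3.141, -0.002, -0.094]
force: [5.6, -0.1, 2.2]
grip_width: 0.0255
grip_force: 30.0
```

```bash
python3 go.py "s -41 -114 29.5 0"
```

```text
now [0.4901 0.1173 0.0298] [-3.141e+00 -2.000e-03 -9.400e-02]
s -41 -114 29.5 0 -> [0.4951 0.1174 0.0295] -0.09 units [0.168, -0.018, 0.009, 0.0, 0.0, -0.034]
```

step_arm --plan '[[[0.1,0,0,0,0,0],[0.2,0,0,0,0,0],[0.2,0,0,0,0,0],[0.2,0,0,0,0,0]]]'

```text
time_s: 14.83
ee_pos: [0.4951, 0.1168, 0.0297]
eef_rot: [-3.141, -0.001, -0.094]
force: [-1.8, 0.2, 6.7]
grip_width: 0.0257
grip_force: 30.0
```

step_arm --plan '[[[0.1,0,0,0,0,0],[0.15,0,0,0,0,0],[0.15,0,0,0,0,0]]]'

```text
time_s: 15.08
ee_pos: [0.4969, 0.1166, 0.0294]
eef_rot: [3.141, 0.006, -0.094]
force: [-19.5, 2.4, 20.1]
grip_width: 0.0257
grip_force: 30.0
```

```bash
python3 go.py "s -41 -114 29.5 0"
```

```text
now [0.4969 0.1166 0.0294] [ 3.141  0.006 -0.094]
s -41 -114 29.5 0 -> [0.4951 0.1174 0.0295] -0.09 units [-0.061, -0.02, -0.003, 0.0, 0.0, -0.032]
```

step_arm --plan '[[[-0.1,0,0,0,0,0],[-0.15,0,0,0,0,0],[-0.15,0,0,0,0,0],[-0.15,0,0,0,0,0]]]'

```text
time_s: 15.42
ee_pos: [0.4948, 0.1168, 0.0294]
eef_rot: [-3.142, 0.0, -0.094]
force: [-4.0, 0.7, 5.8]
grip_width: 0.0258
grip_force: 30.0
```

```bash
python3 go.py "s -41 -114 29.5 0"
python3 - <<'E'
from h import *
st=np.load("st.npy")
o=ctrl.get_obs();print(o["force"])
x,y=proj("scene",T(st,[[-.0,-.114,.03]]))[0].astype(int)
cv2.imwrite("pics/s6.png",cv2.resize(ctrl.camera("scene")[y-40:y+40,x-50:x+50,::-1],None,fx=7,fy=7,interpolation=2))
E
```

```text
now [0.4948 0.1168 0.0294] [-3.142  0.    -0.094]
s -41 -114 29.5 0 -> [0.4951 0.1174 0.0295] -0.09 units [0.01, -0.02, -0.002, 0.0, 0.0, -0.034]
[-4.00533332  0.67094271  5.80920284]
```

View pics/s6.png

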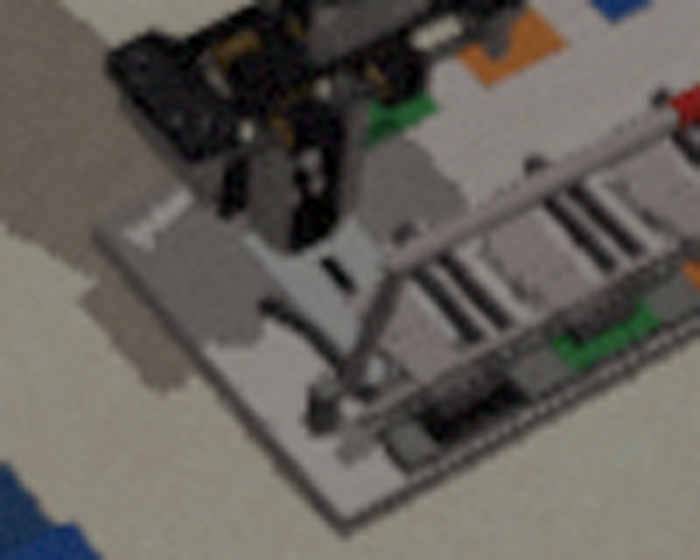

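step_arm --plan '[[[-0.07,0,0,0,0,0],[-0.13,0,0,0,0,0],[-0.13,0,0,0,0,0],[-0.13,0,0,0,0,0]]]'

```text
time_s: 15.8
ee_pos: [0.4918, 0.117, 0.0294]
eef_rot: [-3.141, -0.002, -0.094]
force: [6.9, 0.4, -1.3]
grip_width: 0.0259
grip_force: 30.0
```

step_arm --plan '[[[0.1,0,0,0,0,0],[0.2,0,0,0,0,0],[0.25,0,0,0,0,0],[0.25,0,0,0,0,0]]]'

```text
time_s: 16.13
ee_pos: [0.4969, 0.1165, 0.0294]
eef_rot: [3.141, 0.005, -0.094]
force: [-13.8, 0.6, 17.1]
grip_width: 0.0259
grip_force: 30.0
```

step_arm --plan '[[[-0.1,0,0,0,0,0],[-0.1,0,0,0,0,0]]]'

```text
time_s: 16.3
ee_pos: [0.4952, 0.1167, 0.0294]
eef_rot: [3.142, 0.0, -0.094]
force: [-2.4, 0.3, 6.3]
grip_width: 0.026
grip_force: 30.0
```

step_arm --plan '[[[0,0,0,0,0,0],[0,0,0,0,0,0],[0,0,0,0,0,0],[0,0,0,0,0,0]]]' --grip 0.45

```text
time_s: 16.63
ee_pos: [0.4955, 0.1166, 0.0291]
eef_rot: [3.142, 0.0, -0.094]
force: [-0.4, 0.4, 0.6]
grip_width: 0.042
grip_force: 0.0
```

step_arm --plan '[[[0,0,-0.7,0,0,0],[0,0,-1.5,0,0,0],[0,0,-2.5,0,0,0],[0,2,-3.5,0,0,0],[-0.3,3.2,-3.8,0,0,0],[-0.5,4.4,-3.8,0,0,0],[-0.5,5.6,-3.8,0,0,0],[-0.5,6.0,-3.8,0,0,0]]]'

```text
time_s: 17.3
ee_pos: [0.463, -0.0643, 0.144]
eef_rot: [3.141, -0.001, -0.095]
force: [1.2, 0.5, 0.6]
grip_width: 0.0422
grip_force: 0.0
```

```bash
python3 go.py "r -49 -37 160 0;r -49 -37 18 0"
python3 - <<'E'
from h import *
st=np.load("st.npy")
o=[]
for n,s in(("top",5),("scene",5)):
    im=ctrl.camera(n); x,y=proj(n,T(st,[[0.01,-.114,.03]]))[0].astype(int)
    o.append(cv2.resize(im[y-36:y+36,x-38:x+38,::-1],None,fx=s,fy=s,interpolation=2))
    print(n,[(np.round(d["at"],1).tolist(),round(d["confidence"],2)) for d in ctrl.place_of("slide_black",n)][:3], proj(n,T(st,[[.001,-.114,.020]])).round(1))
cv2.imwrite("pics/s7.png",np.hstack(o))
E
```

```text
now [ 0.463  -0.0643  0.144 ] [ 3.141e+00 -1.000e-03 -9.500e-02]
r -49 -37 160 0 -> [ 0.4906 -0.2567  0.16  ] -0.104 units [1.527, 6.298, -0.534, 0.0, 0.0, 0.081]
r -49 -37 18 0 -> [ 0.4906 -0.2567  0.018 ] -0.104 units [0.0, -0.0, 4.733, 0.0, 0.0, -0.0]
top [([478.9, 323.1], 0.86), ([245.3, 249.8], 0.69), ([127.6, 266.3], 0.3)] [[243.2 252.4]]
scene [([358.6, 212.3], 0.62), ([156.4, 283.5], 0.6)] [[357.2 212.6]]
```

View pics/s7.png

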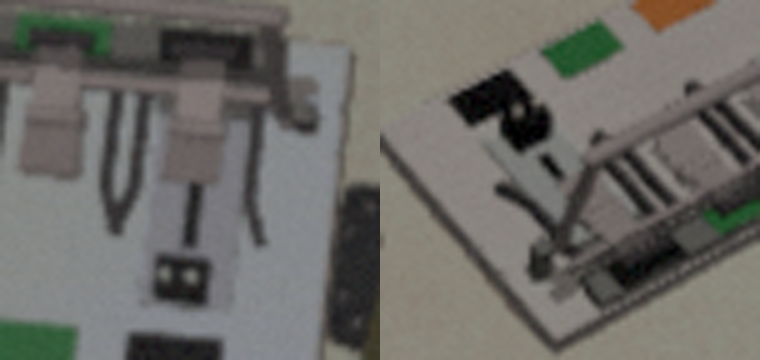

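step_arm --plan '[[[0.4,1.2,-0.2,0,0,0.1],[0.8,2.5,-0.5,0,0,0.1],[1.2,3.8,-0.5,0,0,0.1],[1.5,5.0,-0.5,0,0,0.1],[1.5,6.0,-0.5,0,0,0.1],[1.5,6.0,-0.5,0,0,0.1],[1.5,6.0,-0.5,0,0,0.1],[1.5,6.0,-0.5,0,0,0.1]]]'

```text
time_s: 18.17
ee_pos: [0.4921, -0.2432, 0.158]
eef_rot: [-3.141, 0.001, -0.103]
force: [-0.1, 0.1, 0.3]
grip_width: 0.0424
grip_force: 0.0
```

```bash
python3 go.py "r -49 -37 70 0;r -49 -37 17.5 0";  python3 - <<'E'
from h import *
st=np.load("st.npy");rk=np.load("rk.npy")
def loc(p,P):
    d=P[:2]-p[:2];c,s=np.cos(p[2]),np.sin(p[2]);return np.round([c*d[0]+s*d[1],-s*d[0]+c*d[1]],4)
x,y=proj("top",T(st,[[0.01,-.114,.03]]))[0].astype(int)
print("black stubs stage",loc(st,ray("top",(178.5/5-.4+x-38,277/5-.4+y-36),.057)))
ctrl.camera("scene");ctrl.camera("top")
for q in("slide_green","slide_orange","slide_black"):
  for n in("scene","top"):
    print(q,n,[(np.round(d["at"],1).tolist(),round(d["confidence"],2)) for d in ctrl.place_of(q,n)][:3])
E
```

```text
now [ 0.4921 -0.2432  0.158 ] [-3.141e+00  1.000e-03 -1.030e-01]
r -49 -37 70 0 -> [ 0.4906 -0.2567  0.07  ] -0.104 units [-0.002, 0.454, 2.934, 0.0, 0.0, 0.005]
r -49 -37 17.5 0 -> [ 0.4906 -0.2567  0.0175] -0.104 units [0.0, -0.0, 1.75, 0.0, 0.0, -0.0]
black stubs stage [-0.0426 -0.1156]
slide_green scene [([258.8, 279.1], 0.64)]
slide_green top [([242.5, 249.1], 0.5)]
slide_orange scene [([284.6, 259.8], 0.7), ([384.4, 202.4], 0.41)]
slide_orange top [([353.7, 255.1], 0.74)]
slide_black scene [([357.1, 209.7], 0.71), ([155.5, 279.2], 0.56)]
slide_black top [([244.8, 250.3], 0.96), ([479.6, 321.4], 0.77)]
```

step_arm --plan '[[[0,0.35,1,0,0,0],[0,0.4,2,0,0,0],[0,0.4,2.9,0,0,0],[0,0.4,2.9,0,0,0],[0,0.4,2.9,0,0,0],[0,0.4,2.9,0,0,0]]]'

```text
time_s: 19.07
ee_pos: [0.4913, -0.2568, 0.0731]
eef_rot: [3.141, -0.002, -0.104]
force: [0.6, -0.5, 0.8]
grip_width: 0.0421
grip_force: 0.0
```

```bash
python3 go.py "r -49 -37 17.5 0"
```

```text
now [ 0.4913 -0.2568  0.0731] [ 3.141e+00 -2.000e-03 -1.040e-01]
r -49 -37 17.5 0 -> [ 0.4906 -0.2567  0.0175] -0.104 units [-0.021, -0.001, 1.852, 0.0, 0.0, -0.004]
```

step_arm --plan '[[[0,0,0.5,0,0,0],[0,0,1,0,0,0],[0,0,1.4,0,0,0],[0,0,1.7,0,0,0],[0,0,1.8,0,0,0],[0,0,1.8,0,0,0],[0,0,1.8,0,0,0]]]'

```text
time_s: 19.65
ee_pos: [0.4909, -0.2567, 0.018]
eef_rot: [3.141, -0.001, -0.104]
force: [-0.7, 0.3, -0.5]
grip_width: 0.0429
grip_force: 0.0
```

step_arm --plan '[[[0,0,0,0,0,0],[0,0,0,0,0,0],[0,0,0,0,0,0],[0,0,0,0,0,0],[0,0,0,0,0,0],[0,0,0,0,0,0]]]' --grip 0

```text
time_s: 20.15
ee_pos: [0.4907, -0.2567, 0.0179]
eef_rot: [3.141, -0.001, -0.104]
force: [-1.1, -0.5, 6.3]
grip_width: 0.0258
grip_force: 29.9
```

Gripped the green slide. Draw it out and lift.

step_arm --plan '[[[-0.3,0,0,0,0,0],[-0.7,0,0,0,0,0],[-1.1,0,0,0,0,0],[-1.5,0,0,0,0,0],[-1.9,0,0,0,0,0],[-2.3,0,0,0,0,0],[-2.5,0,0,0,0,0],[-2.5,0,0,0,0,0]]]'

```text
time_s: 20.82
ee_pos: [0.4148, -0.2486, 0.0174]
eef_rot: [-3.141, 0.0, -0.105]
force: [-2.4, 0.7, 3.5]
grip_width: 0.026
grip_force: 30.0
```

step_arm --plan '[[[0,0,-0.2,0,0,0],[0,0,-0.6,0,0,0],[0,0,-1.2,0,0,0],[0,0,-2.0,0,0,0],[0,0,-2.8,0,0,0],[0,0,-3.2,0,0,0],[0,0,-3.2,0,0,0]]]'

```text
time_s: 21.4
ee_pos: [0.4172, -0.2493, 0.116]
eef_rot: [3.14, -0.003, -0.104]
force: [-0.5, -0.3, -1.3]
grip_width: 0.0254
grip_force: 30.0
```

```bash
python3 go.py "s -106 -38 120 0"
```

```text
now [ 0.4172 -0.2493  0.116 ] [ 3.14e+00 -3.00e-03 -1.04e-01]
s -106 -38 120 0 -> [0.4373 0.1989 0.12  ] -0.09 units [-0.883, -14.93, -0.134, 0.0, 0.0, -0.13]
```

step_arm --plan '[[[-0.1,-1,-0.2,0,0,0],[-0.3,-2.2,-0.2,0,0,0],[-0.4,-3.5,-0.2,0,0,0],[-0.5,-4.8,-0.2,0,0,0],[-0.5,-6.1,-0.2,0,0,0],[-0.6,-7.4,-0.2,0,0,0],[-0.6,-8.6,-0.2,0,0,0],[-0.6,-9.4,-0.2,0,0,0]]]'

```text
time_s: 22.07
ee_pos: [0.4268, 0.0364, 0.1185]
eef_rot: [-3.142, 0.001, -0.103]
force: [0.3, -1.2, -1.0]
grip_width: 0.0254
grip_force: 30.0
```

step_arm --plan '[[[0,-1,0,0,0,-0.1],[0,-2,0,0,0,-0.1],[-0.1,-3,0,0,0,-0.1],[-0.1,-4,0,0,0,-0.1],[-0.2,-5,0,0,0,-0.1],[-0.25,-5.5,0,0,0,-0.1],[-0.25,-5.5,0,0,0,-0.1],[-0.25,-5.5,0,0,0,-0.1]]]'

```text
time_s: 22.73
ee_pos: [0.4365, 0.1987, 0.1183]
eef_rot: [3.141, 0.002, -0.092]
force: [0.4, 0.2, -0.4]
grip_width: 0.0257
grip_force: 30.0
```

```bash
python3 go.py "s -106 -38 31 0"
```

```text
now [0.4365 0.1987 0.1183] [ 3.141e+00  2.000e-03 -9.200e-02]
s -106 -38 31 0 -> [0.4373 0.1989 0.031 ] -0.09 units [0.024, -0.009, 2.909, 0.0, 0.0, -0.018]
```

step_arm --plan '[[[0,0,0.7,0,0,0],[0,0,1.4,0,0,0],[0,0,2.1,0,0,0],[0,0,2.5,0,0,0],[0,0,2.8,0,0,0],[0,0,2.9,0,0,0],[0,0,2.9,0,0,0],[0,0,2.9,0,0,0]]]'

```text
time_s: 23.4
ee_pos: [0.4374, 0.1983, 0.0329]
eef_rot: [-3.141, -0.001, -0.094]
force: [0.3, 0.8, -1.1]
grip_width: 0.0257
grip_force: 30.0
```

```bash
python3 go.py "s -41 -38 29.5 0"
python3 - <<'E'
from h import *
st=np.load("st.npy");ctrl.camera("scene")
print([(np.round(d["at"],1).tolist(),round(d["confidence"],2)) for d in ctrl.place_of("slide_green","scene")][:3], proj("scene",T(st,[[-.064,-.038,.021]])).round(1))
E
```

```text
now [0.4374 0.1983 0.0329] [-3.141e+00 -1.000e-03 -9.400e-02]
s -41 -38 29.5 0 -> [0.502  0.1931 0.0295] -0.09 units [2.159, -0.03, 0.113, 0.0, 0.0, -0.038]
[([364.6, 188.3], 0.65)] [[364.3 189.5]]
```

step_arm --plan '[[[0,0,0.1,0,0,0],[0,0,0.1,0,0,0],[0.2,0,0.1,0,0,0],[0.45,0,0.1,0,0,0],[0.7,0,0.1,0,0,0],[0.95,0,0.1,0,0,0],[1.2,0,0.1,0,0,0],[1.2,0,0.1,0,0,0]]]'

```text
time_s: 24.17
ee_pos: [0.4748, 0.1952, 0.0298]
eef_rot: [-3.141, -0.002, -0.094]
force: [3.0, 0.3, 4.2]
grip_width: 0.0256
grip_force: 30.0
```

step_arm --plan '[[[0.15,0,0,0,0,0],[0.3,0,0,0,0,0],[0.45,0,0,0,0,0],[0.45,0,0,0,0,0]]]'

```text
time_s: 24.5
ee_pos: [0.4874, 0.194, 0.0298]
eef_rot: [-3.141, -0.001, -0.094]
force: [-2.3, 1.3, 6.9]
grip_width: 0.0256
grip_force: 30.0
```

step_arm --plan '[[[0.1,0,0,0,0,0],[0.2,0,0,0,0,0],[0.3,0,0,0,0,0],[0.3,0,0,0,0,0]]]'

```text
time_s: 24.83
ee_pos: [0.4966, 0.1932, 0.0298]
eef_rot: [-3.141, -0.002, -0.094]
force: [1.0, 0.7, 5.7]
grip_width: 0.0256
grip_force: 30.0
```

step_arm --plan '[[[0.1,0,0,0,0,0],[0.2,0,0,0,0,0],[0.2,0,0,0,0,0],[0.2,0,0,0,0,0]]]'

```text
time_s: 25.17
ee_pos: [0.5021, 0.1926, 0.0298]
eef_rot: [-3.141, -0.001, -0.094]
force: [-1.1, 1.9, 6.2]
grip_width: 0.0259
grip_force: 30.0
```

```bash
python3 go.py "s -39.5 -38 29.5 0"
```

```text
now [0.5021 0.1926 0.0298] [-3.141e+00 -1.000e-03 -9.400e-02]
s -39.5 -38 29.5 0 -> [0.5035 0.1929 0.0295] -0.09 units [0.044, -0.014, 0.011, 0.0, 0.0, -0.033]
```

step_arm --plan '[[[0.1,0,0,0,0,0],[0.17,0,0,0,0,0],[0.17,0,0,0,0,0]]]'

```text
time_s: 25.42
ee_pos: [0.5045, 0.1922, 0.0295]
eef_rot: [3.141, 0.006, -0.094]
force: [-20.8, 0.9, 19.0]
grip_width: 0.0258
grip_force: 30.0
```

Stop reached. Relax, release, rise.

step_arm --plan '[[[-0.15,0,0,0,0,0],[-0.15,0,0,0,0,0]]]'

```text
time_s: 25.58
ee_pos: [0.5018, 0.1925, 0.0295]
eef_rot: [-3.141, -0.0, -0.094]
force: [-4.4, 0.9, 6.5]
grip_width: 0.026
grip_force: 30.0
```

step_arm --plan '[[[0,0,0,0,0,0],[0,0,0,0,0,0],[0,0,0,0,0,0],[0,0,0,0,0,0]]]' --grip 0.45

```text
time_s: 25.92
ee_pos: [0.502, 0.1923, 0.0292]
eef_rot: [3.142, 0.0, -0.094]
force: [0.1, 0.6, -0.2]
grip_width: 0.0419
grip_force: 0.0
```

step_arm --plan '[[[0,0,-0.7,0,0,0],[0,0,-1.5,0,0,0],[0,0,-2.5,0,0,0],[0,2,-3.5,0,0,0],[-0.3,3.2,-3.8,0,0,0],[-0.5,4.4,-3.8,0,0,0],[-0.5,5.6,-3.8,0,0,0],[-0.5,6.0,-3.8,0,0,0]]]'

```text
time_s: 26.58
ee_pos: [0.4694, 0.0115, 0.144]
eef_rot: [3.141, -0.001, -0.095]
force: [0.4, 0.6, 0.1]
grip_width: 0.0418
grip_force: 0.0
```

```bash
python3 go.py "r -49 38 160 0"
python3 - <<'E'
from h import *
st=np.load("st.npy");ctrl.camera("scene");ctrl.camera("top")
for q,y in(("slide_green",-.038),("slide_black",-.114),("slide_orange",.038)):
  for n in("scene","top"):
    print(q,n,[(np.round(d["at"],1).tolist(),round(d["confidence"],2)) for d in ctrl.place_of(q,n)][:3],proj(n,T(st,[[.001,y,.020]])).round(1), proj(n,T(np.load("rk.npy"),[[-.007,y,.008]])).round(1))
E
```

```text
now [0.4694 0.0115 0.144 ] [ 3.141e+00 -1.000e-03 -9.500e-02]
r -49 38 160 0 -> [ 0.4984 -0.1821  0.16  ] -0.104 units [1.576, 6.333, -0.533, 0.0, 0.0, 0.082]
slide_green scene [([375.7, 204.8], 0.62)] [[376.2 202.5]] [[258.7 277.1]]
slide_green top [([214.2, 247.8], 0.72), ([200.1, 232.1], 0.67)] [[214.4 249.8]] [[384.5 255. ]]
slide_black scene [([156.9, 282.1], 0.96), ([356.1, 210.6], 0.63), ([412.8, 158.4], 0.49)] [[357.2 212.6]] [[235.2 289.5]]
slide_black top [([478.8, 323.0], 0.6)] [[243.2 252.4]] [[412.7 257.9]]
slide_orange scene [([285.8, 263.7], 0.61)] [[394.6 192.8]] [[281.4 265.2]]
slide_orange top [([356.9, 254.1], 0.68)] [[185.7 247.2]] [[356.2 252.1]]
```

step_arm --plan '[[[0.4,1.2,-0.2,0,0,0.1],[0.8,2.5,-0.5,0,0,0.1],[1.2,3.8,-0.5,0,0,0.1],[1.5,5.0,-0.5,0,0,0.1],[1.5,6.1,-0.5,0,0,0.1],[1.5,6.1,-0.5,0,0,0.1],[1.5,6.1,-0.5,0,0,0.1],[1.5,6.1,-0.5,0,0,0.1]]]'

```text
time_s: 27.65
ee_pos: [0.4979, -0.1708, 0.1581]
eef_rot: [-3.141, 0.0, -0.104]
force: [-0.0, 0.5, 0.3]
grip_width: 0.0425
grip_force: 0.0
```

```bash
python3 go.py "r -49 38 70 0";  python3 - <<'E'
from h import *
ctrl.camera("scene");ctrl.camera("top")
for n in("scene","top"): print([(np.round(d["at"],1).tolist(),round(d["confidence"],2)) for d in ctrl.place_of("slide_orange",n)][:3])
E
```

```text
now [ 0.4979 -0.1708  0.1581] [-3.141  0.    -0.104]
r -49 38 70 0 -> [ 0.4984 -0.1821  0.07  ] -0.104 units [0.056, 0.373, 2.936, 0.0, 0.0, 0.001]
[([282.2, 266.0], 0.77), ([399.0, 284.7], 0.65)]
[]
```

step_arm --plan '[[[0.05,0.3,1,0,0,0],[0.05,0.35,2,0,0,0],[0.05,0.35,2.9,0,0,0],[0.05,0.35,2.9,0,0,0],[0.05,0.35,2.9,0,0,0],[0.05,0.35,2.9,0,0,0]]]'

```text
time_s: 28.35
ee_pos: [0.499, -0.1823, 0.073]
eef_rot: [3.141, -0.002, -0.104]
force: [-0.4, 0.1, 0.1]
grip_width: 0.0419
grip_force: 0.0
```

```bash
python3 go.py "r -49 38 17.5 0"
```

```text
now [ 0.499  -0.1823  0.073 ] [ 3.141e+00 -2.000e-03 -1.040e-01]
r -49 38 17.5 0 -> [ 0.4984 -0.1821  0.0175] -0.104 units [-0.021, -0.004, 1.851, 0.0, 0.0, 0.001]
```

step_arm --plan '[[[0,0,0.5,0,0,0],[0,0,1,0,0,0],[0,0,1.4,0,0,0],[0,0,1.7,0,0,0],[0,0,1.8,0,0,0],[0,0,1.8,0,0,0],[0,0,1.8,0,0,0]]]'

```text
time_s: 28.93
ee_pos: [0.4985, -0.1825, 0.018]
eef_rot: [3.141, -0.001, -0.104]
force: [-0.1, 0.4, 0.3]
grip_width: 0.0427
grip_force: 0.0
```

step_arm --plan '[[[0,0,0,0,0,0],[0,0,0,0,0,0],[0,0,0,0,0,0],[0,0,0,0,0,0],[0,0,0,0,0,0],[0,0,0,0,0,0]]]' --grip 0

```text
time_s: 29.43
ee_pos: [0.4984, -0.1825, 0.0178]
eef_rot: [3.141, -0.001, -0.104]
force: [-1.0, 0.3, 5.3]
grip_width: 0.0256
grip_force: 30.0
```

step_arm --plan '[[[-0.3,0,0,0,0,0],[-0.7,0,0,0,0,0],[-1.1,0,0,0,0,0],[-1.5,0,0,0,0,0],[-1.9,0,0,0,0,0],[-2.3,0,0,0,0,0],[-2.5,0,0,0,0,0],[-2.5,0,0,0,0,0]]]'

```text
time_s: 30.1
ee_pos: [0.4225, -0.1744, 0.0174]
eef_rot: [-3.141, 0.0, -0.105]
force: [-2.3, 0.1, 1.9]
grip_width: 0.0257
grip_force: 30.0
```

step_arm --plan '[[[0,0,-0.2,0,0,0],[0,0,-0.6,0,0,0],[0,0,-1.2,0,0,0],[0,0,-2.0,0,0,0],[0,0,-2.8,0,0,0],[0,0,-3.2,0,0,0],[0,0,-3.2,0,0,0]]]'

```text
time_s: 30.68
ee_pos: [0.4249, -0.1751, 0.1159]
eef_rot: [3.14, -0.004, -0.104]
force: [0.2, -0.2, -0.8]
grip_width: 0.0259
grip_force: 30.0
```

```bash
python3 go.py "s -106 38 120 0"
```

```text
now [ 0.4249 -0.1751  0.1159] [ 3.14  -0.004 -0.104]
s -106 38 120 0 -> [0.4441 0.2746 0.12  ] -0.09 units [-0.919, -14.975, -0.136, 0.0, 0.0, -0.131]
```

step_arm --plan '[[[-0.1,-1,-0.2,0,0,0],[-0.3,-2.2,-0.2,0,0,0],[-0.4,-3.5,-0.2,0,0,0],[-0.5,-4.8,-0.2,0,0,0],[-0.5,-6.1,-0.2,0,0,0],[-0.6,-7.4,-0.2,0,0,0],[-0.6,-8.6,-0.2,0,0,0],[-0.6,-9.4,-0.2,0,0,0]]]'

```text
time_s: 31.35
ee_pos: [0.4344, 0.1106, 0.1184]
eef_rot: [3.141, 0.001, -0.103]
force: [0.5, -1.1, -1.4]
grip_width: 0.0256
grip_force: 30.0
```

step_arm --plan '[[[0,-1,0,0,0,-0.1],[0,-2,0,0,0,-0.1],[-0.1,-3,0,0,0,-0.1],[-0.1,-4,0,0,0,-0.1],[-0.2,-5,0,0,0,-0.1],[-0.3,-5.5,0,0,0,-0.1],[-0.3,-5.5,0,0,0,-0.1],[-0.3,-5.5,0,0,0,-0.1]]]'

```text
time_s: 32.02
ee_pos: [0.4426, 0.273, 0.1181]
eef_rot: [3.14, 0.002, -0.092]
force: [-0.5, 0.0, -0.8]
grip_width: 0.0261
grip_force: 30.0
```

```bash
python3 go.py "s -106 38 31 0"
```

```text
now [0.4426 0.273  0.1181] [ 3.14e+00  2.00e-03 -9.20e-02]
s -106 38 31 0 -> [0.4441 0.2746 0.031 ] -0.09 units [0.044, -0.059, 2.903, 0.0, 0.0, -0.019]
```

step_arm --plan '[[[0,-0.05,0.7,0,0,0],[0,-0.05,1.4,0,0,0],[0,-0.05,2.1,0,0,0],[0,-0.05,2.5,0,0,0],[0,-0.05,2.8,0,0,0],[0,-0.05,2.9,0,0,0],[0,-0.05,2.9,0,0,0],[0,-0.05,2.9,0,0,0]]]'

```text
time_s: 32.68
ee_pos: [0.4438, 0.2741, 0.0329]
eef_rot: [-3.141, -0.001, -0.094]
force: [0.4, 0.1, -1.6]
grip_width: 0.0258
grip_force: 30.0
```

```bash
python3 go.py "s -41 38 29.5 0"
python3 - <<'E'
from h import *
st=np.load("st.npy");ctrl.camera("scene")
print([(np.round(d["at"],1).tolist(),round(d["confidence"],2)) for d in ctrl.place_of("slide_orange","scene")][:3], proj("scene",T(st,[[-.064,.038,.021]])).round(1))
E
```

```text
now [0.4438 0.2741 0.0329] [-3.141e+00 -1.000e-03 -9.400e-02]
s -41 38 29.5 0 -> [0.5088 0.2688 0.0295] -0.09 units [2.177, -0.026, 0.114, 0.0, 0.0, -0.037]
[([383.8, 175.2], 0.93)] [[382.5 180.1]]
```

step_arm --plan '[[[0,0,0.1,0,0,0],[0,0,0.1,0,0,0],[0.2,0,0.1,0,0,0],[0.45,0,0.1,0,0,0],[0.7,0,0.1,0,0,0],[0.95,0,0.1,0,0,0],[1.2,0,0.1,0,0,0],[1.2,0,0.1,0,0,0]]]'

```text
time_s: 33.45
ee_pos: [0.4811, 0.2708, 0.0298]
eef_rot: [-3.141, -0.001, -0.094]
force: [1.6, -0.5, 5.1]
grip_width: 0.0252
grip_force: 30.0
```

step_arm --plan '[[[0.15,0,0,0,0,0],[0.3,0,0,0,0,0],[0.45,0,0,0,0,0],[0.45,0,0,0,0,0]]]'

```text
time_s: 33.78
ee_pos: [0.4937, 0.2697, 0.0298]
eef_rot: [-3.141, -0.0, -0.094]
force: [-1.2, 0.7, 6.3]
grip_width: 0.0254
grip_force: 30.0
```

step_arm --plan '[[[0.1,0,0,0,0,0],[0.2,0,0,0,0,0],[0.3,0,0,0,0,0],[0.3,0,0,0,0,0]]]'

```text
time_s: 34.12
ee_pos: [0.5028, 0.2688, 0.0298]
eef_rot: [-3.141, -0.001, -0.094]
force: [1.1, 0.1, 5.6]
grip_width: 0.0261
grip_force: 30.0
```

step_arm --plan '[[[0.1,0,0,0,0,0],[0.2,0,0,0,0,0],[0.2,0,0,0,0,0],[0.2,0,0,0,0,0]]]'

```text
time_s: 34.45
ee_pos: [0.5086, 0.2682, 0.0298]
eef_rot: [-3.141, -0.001, -0.094]
force: [-0.8, -0.5, 6.3]
grip_width: 0.0259
grip_force: 30.0
```

step_arm --plan '[[[0.1,0,0,0,0,0],[0.17,0,0,0,0,0],[0.17,0,0,0,0,0]]]'

```text
time_s: 34.7
ee_pos: [0.5111, 0.2679, 0.0296]
eef_rot: [3.141, 0.005, -0.094]
force: [-20.5, 0.7, 16.7]
grip_width: 0.0255
grip_force: 30.0
```

```bash
python3 go.py "s -39.5 38 29.5 0"
```

```text
now [0.5111 0.2679 0.0296] [ 3.141  0.005 -0.094]
s -39.5 38 29.5 0 -> [0.5103 0.2686 0.0295] -0.09 units [-0.028, -0.021, 0.002, 0.0, 0.0, -0.034]
```

step_arm --plan '[[[-0.15,0,0,0,0,0],[-0.15,0,0,0,0,0]]]'

```text
time_s: 34.87
ee_pos: [0.5084, 0.2683, 0.0296]
eef_rot: [-3.141, -0.0, -0.094]
force: [-4.0, 0.9, 6.7]
grip_width: 0.026
grip_force: 30.0
```

step_arm --plan '[[[0,0,0,0,0,0],[0,0,0,0,0,0],[0,0,0,0,0,0],[0,0,0,0,0,0]]]' --grip 0.45

```text
time_s: 35.2
ee_pos: [0.5083, 0.268, 0.0291]
eef_rot: [3.141, 0.0, -0.094]
force: [-0.6, 0.0, 0.6]
grip_width: 0.0418
grip_force: 0.0
```

step_arm --plan '[[[0,0,-0.7,0,0,0],[0,0,-1.5,0,0,0],[0,0,-2.8,0,0,0],[-0.5,1,-4.0,0,0,0],[-1,2.2,-5.2,0,0,0],[-1,3.4,-5.8,0,0,-1],[-1,4.6,-5.8,0,0,-2],[-1,5.8,-5.8,0,0,-3]]]'

```text
time_s: 35.87
ee_pos: [0.4624, 0.1006, 0.2053]
eef_rot: [3.141, -0.004, 0.224]
force: [0.9, -0.3, 0.1]
grip_width: 0.0423
grip_force: 0.0
```

```bash
python3 go.py "s -40 0 215 90;s 76 0 215 90;s 76 0 137.5 90"
python3 - <<'E'
from h import *
st=np.load("st.npy");o=[]
for n,s in(("top",4),("scene",4)):
    im=ctrl.camera(n); x,y=proj(n,T(st,[[-0.01,0,.03]]))[0].astype(int)
    o.append(cv2.resize(im[y-60:y+60,x-80:x+80,::-1],None,fx=s,fy=s,interpolation=2))
    for q in("slide_orange","slide_green","slide_black"): print(q,n,[(np.round(d["at"],1).tolist(),round(d["confidence"],2)) for d in ctrl.place_of(q,n)][:3])
cv2.imwrite("pics/s8.png",cv2.resize(np.vstack(o),None,fx=.62,fy=.62))
E
```

```text
now [0.4624 0.1006 0.2053] [ 3.141 -0.004  0.224]
s -40 0 215 90 -> [0.5064 0.2308 0.215 ] 1.481 units [2.394, -3.906, -0.322, 0.0, 0.0, -12.0]
s 76 0 215 90 -> [0.6219 0.2204 0.215 ] 1.481 units [-0.0, 3.867, -0.0, 0.0, 0.0, -0.0]
s 76 0 137.5 90 -> [0.6219 0.2204 0.1375] 1.481 units [0.0, 0.0, 2.583, 0.0, 0.0, -0.0]
slide_orange top [([182.5, 249.3], 0.71), ([370.7, 251.8], 0.25)]
slide_green top [([270.8, 159.5], 0.57)]
slide_black top [([479.6, 319.1], 0.59), ([195.8, 175.2], 0.42)]
slide_orange scene [([396.6, 187.4], 0.53), ([320.7, 329.9], 0.32)]
slide_green scene [([376.9, 199.7], 0.7), ([413.3, 182.6], 0.39)]
slide_black scene [([155.5, 283.2], 0.9), ([357.9, 213.7], 0.81)]
```

View pics/s8.png

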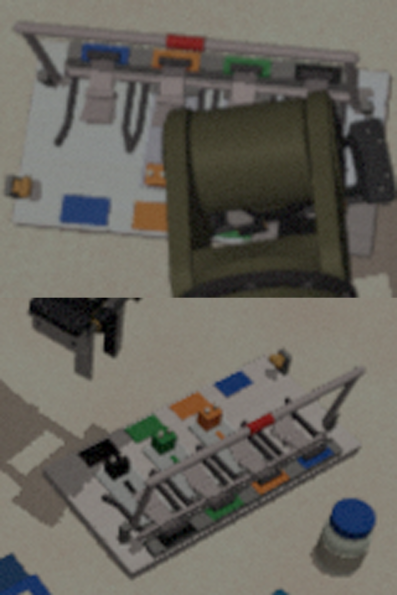

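step_arm --plan '[[[0.4,-0.7,-0.3,0,0,-1.2],[0.8,-1.3,-0.3,0,0,-2.4],[1.2,-1.9,-0.3,0,0,-3.6],[1.5,-2.5,-0.3,0,0,-4.8],[1.8,-3.1,-0.3,0,0,-6.0],[2.2,-3.7,-0.3,0,0,-7.2],[2.4,-3.9,-0.3,0,0,-8.4],[2.4,-3.9,-0.3,0,0,-9.6]]]'

```text
time_s: 36.93
ee_pos: [0.5075, 0.2342, 0.2113]
eef_rot: [-3.141, 0.001, 1.226]
force: [0.5, -0.5, 0.3]
grip_width: 0.042
grip_force: 0.0
```

```bash
python3 go.py "s 76 0 215 90;s 76 0 144.5 90"
```

```text
now [0.5075 0.2342 0.2113] [-3.141e+00  1.000e-03  1.226e+00]
s 76 0 215 90 -> [0.6219 0.2204 0.215 ] 1.481 units [0.854, 3.745, -0.122, 0.0, 0.0, -2.43]
s 76 0 144.5 90 -> [0.6219 0.2204 0.1445] 1.481 units [0.0, 0.0, 2.35, 0.0, 0.0, -0.0]
```

step_arm --plan '[[[0.2,0.8,-0.2,0,0,-1.2],[0.4,1.6,-0.2,0,0,-2.4],[0.6,2.4,-0.2,0,0,-2.4],[0.8,3.2,-0.2,0,0,-2.4],[0.85,3.7,-0.2,0,0,-2.4],[0.85,3.7,-0.2,0,0,-2.4],[0.85,3.7,-0.2,0,0,-2.4]]]'

```text
time_s: 37.52
ee_pos: [0.6202, 0.2179, 0.217]
eef_rot: [-3.14, 0.001, 1.469]
force: [-0.5, 0.9, 0.2]
grip_width: 0.0422
grip_force: 0.0
```

```bash
python3 go.py "s 75.5 0 144.5 90"
```

```text
now [0.6202 0.2179 0.217 ] [-3.140e+00  1.000e-03  1.469e+00]
s 75.5 0 144.5 90 -> [0.6214 0.2204 0.1445] 1.481 units [0.087, 0.032, 2.417, 0.0, 0.0, -0.11]
```

step_arm --plan '[[[0.05,0,0.7,0,0,-0.1],[0.05,0,1.4,0,0,-0.1],[0.05,0,2.0,0,0,-0.1],[0.05,0,2.4,0,0,-0.1],[0.05,0,2.4,0,0,-0.1],[0.05,0,2.4,0,0,-0.1],[0.05,0,2.4,0,0,-0.1]]]'

```text
time_s: 38.1
ee_pos: [0.6209, 0.2191, 0.1477]
eef_rot: [3.14, -0.001, 1.48]
force: [0.6, -0.1, -0.4]
grip_width: 0.0421
grip_force: 0.0
```

step_arm --plan '[[[0,0,0,0,0,0],[0,0,0,0,0,0],[0,0,0,0,0,0],[0,0,0,0,0,0],[0,0,0,0,0,0],[0,0,0,0,0,0],[0,0,0,0,0,0]]]' --grip 0 --squeeze 20

```text
time_s: 38.68
ee_pos: [0.6208, 0.2187, 0.1464]
eef_rot: [3.141, -0.0, 1.479]
force: [-0.1, -0.1, 1.8]
grip_width: 0.0145
grip_force: 20.0
```

```bash
cat > arc.py <<'E'
from h import *
import sys
# bar offset above TCP b; arc from current to list of phi, units in stage x (tool y) and tool z
b=.0125; st=np.load("st.npy"); P=ctrl.get_obs()["ee_pos"]; d=P[:2]-st[:2]; c,s=np.cos(st[2]),np.sin(st[2])
x=c*d[0]+s*d[1]; z=P[2]; ph=np.arctan2(z+b-.04,.05-x); print("phi",ph,"r",np.hypot(z+b-.04,.05-x),"yst",-s*d[0]+c*d[1])
for f in map(float,sys.argv[1:]): print(f, round((.05-.118*np.cos(f)-x)/.03,2), round(-(.04+.118*np.sin(f)-b-z)/.03,2))
E
python3 arc.py 1.7 1.6 1.5 1.4 1.3 1.2 1.1 1.0 .9 .8 .7 .6 .5 .4 .3 .2
```

```text
phi 1.7778495952287459 r 0.12154337324345087 yst -0.0018198151287049215
1.7 -0.33 0.06
1.6 -0.72 0.03
1.5 -1.11 0.04
1.4 -1.5 0.09
1.3 -1.89 0.17
1.2 -2.26 0.3
1.1 -2.62 0.46
1.0 -2.96 0.66
0.9 -3.28 0.88
0.8 -3.57 1.14
0.7 -3.84 1.43
0.6 -4.08 1.74
0.5 -4.28 2.08
0.4 -4.46 2.43
0.3 -4.59 2.8
0.2 -4.69 3.18
```

```bash
sed -i 's/b=.0125/b=.0095/' arc.py; python3 arc.py 1.7 1.6 1.5 1.4 1.3 1.2 1.1 1.0
```

```text
phi 1.783049314578761 r 0.1186090538322354 yst -0.0018198151287049215
1.7 -0.33 -0.04
1.6 -0.72 -0.07
1.5 -1.11 -0.06
1.4 -1.5 -0.01
1.3 -1.89 0.07
1.2 -2.26 0.2
1.1 -2.62 0.36
1.0 -2.96 0.56
```

step_arm --plan '[[[0,-0.33,-0.04,0,0,0],[0,-0.72,-0.07,0,0,0],[0,-1.11,-0.06,0,0,0],[0,-1.5,-0.01,0,0,0],[0,-1.89,0.07,0,0,0],[0,-2.26,0.2,0,0,0],[0,-2.62,0.36,0,0,0],[0,-2.62,0.36,0,0,0]]]'

```text
time_s: 39.35
ee_pos: [0.541, 0.2262, 0.1353]
eef_rot: [-3.141, -0.0, 1.48]
force: [-2.9, 1.9, 1.5]
grip_width: 0.0146
grip_force: 20.0
```

```bash
python3 arc.py 1.0 .9 .8 .7 .6 .5 .45
```

```text
phi 1.086199981942937 r 0.11843270687366723 yst -0.0014635940907324599
1.0 -0.29 0.18
0.9 -0.61 0.41
0.8 -0.9 0.67
0.7 -1.17 0.96
0.6 -1.41 1.27
0.5 -1.61 1.61
0.45 -1.7 1.78
```

step_arm --plan '[[[0,-0.29,0.18,0,0,0],[0,-0.61,0.41,0,0,0],[0,-0.9,0.67,0,0,0],[0,-1.17,0.96,0,0,0],[0,-1.41,1.27,0,0,0],[0,-1.61,1.61,0,0,0],[0,-1.7,1.78,0,0,0],[0,-1.7,1.78,0,0,0]]]'

```text
time_s: 40.02
ee_pos: [0.4915, 0.2307, 0.0812]
eef_rot: [-3.141, 0.0, 1.479]
force: [1.7, 4.0, -3.4]
grip_width: 0.0142
grip_force: 20.0
```

```bash
python3 arc.py .35 .25 .2 .15 .1 .05 0 -.034
```

```text
phi 0.45056137287256925 r 0.11650641691547013 yst -0.001515802908320759
0.35 -0.2 0.34
0.25 -0.32 0.72
0.2 -0.36 0.91
0.15 -0.39 1.1
0.1 -0.42 1.3
0.05 -0.43 1.49
0.0 -0.44 1.69
-0.034 -0.44 1.82
```

step_arm --plan '[[[0,-0.17,0.34,0,0,0],[0,-0.29,0.72,0,0,0],[0,-0.33,0.91,0,0,0],[0,-0.36,1.1,0,0,0],[0,-0.36,1.1,0,0,0]]]' --squeeze 35

```text
time_s: 40.43
ee_pos: [0.481, 0.2317, 0.0485]
eef_rot: [-3.141, -0.0, 1.479]
force: [2.0, 5.4, -2.4]
grip_width: 0.0137
grip_force: 35.0
```

step_arm --plan '[[[0,-0.03,0.2,0,0,0],[0,-0.04,0.4,0,0,0],[0,-0.05,0.6,0,0,0],[0,-0.05,0.7,0,0,0],[0,-0.05,0.75,0,0,0],[0,-0.05,0.75,0,0,0]]]'

```text
time_s: 40.93
ee_pos: [0.479, 0.2318, 0.0257]
eef_rot: [-3.141, -0.0, 1.479]
force: [-0.6, 7.6, -3.5]
grip_width: 0.0142
grip_force: 35.0
```

```bash
python3 arc.py -.034; python3 -c "
from h import *;print(ctrl.get_obs()['force'])"
```

```text
phi -0.040476277955274594 r 0.11744453893595574 yst -0.0014842757011052738
-0.034 -0.02 -0.02
[-0.56057156  7.60834893 -3.48535328]
```

step_arm --plan '[[[0,0,0,0,0,0],[0,0,0,0,0,0],[0,0,0,0,0,0],[0,0,0,0,0,0]]]' --grip 0.4

```text
time_s: 41.27
ee_pos: [0.4793, 0.2313, 0.0264]
eef_rot: [-3.141, 0.0, 1.479]
force: [-0.6, -0.1, -1.2]
grip_width: 0.036
grip_force: 0.0
```

step_arm --plan '[[[0,0,-0.5,0,0,0],[0,0,-1.0,0,0,0],[0,0,-1.5,0,0,0],[0,0,-1.7,0,0,0],[0,0,-1.7,0,0,0]]]'

```text
time_s: 41.68
ee_pos: [0.48, 0.2318, 0.0787]
eef_rot: [3.139, -0.001, 1.479]
force: [0.2, 0.1, -0.8]
grip_width: 0.0375
grip_force: 0.0
```

step_arm --plan '[[[0,0,0,0,0,0],[0,0,0,0,0,0],[0,0,0,0,0,0],[0,0,0,0,0,0],[0,0,0,0,0,0],[0,0,0,0,0,0],[0,0,0,0,0,0]]]' --grip 0 --squeeze 10

```text
time_s: 42.27
ee_pos: [0.4793, 0.2316, 0.0774]
eef_rot: [-3.141, 0.0, 1.479]
force: [0.1, 0.9, 0.0]
grip_width: 0.0006
grip_force: 0.0
```

```bash
python3 go.py "s -68 0 43.5 90"
```

```text
now [0.4793 0.2316 0.0774] [-3.141  0.     1.479]
s -68 0 43.5 90 -> [0.4785 0.2334 0.0435] 1.481 units [0.056, -0.03, 1.129, 0.0, 0.0, -0.011]
```

step_arm --plan '[[[0,0,0.4,0,0,0],[0,0,0.8,0,0,0],[0,0,1.0,0,0,0],[0,0,1.1,0,0,0],[0,0,1.1,0,0,0]]]'

```text
time_s: 42.68
ee_pos: [0.479, 0.2315, 0.044]
eef_rot: [-3.14, 0.001, 1.479]
force: [-0.7, -0.2, -0.6]
grip_width: 0.0004
grip_force: 0.0
```

step_arm --plan '[[[0,0,0.04,0,0,0],[0,0,0.08,0,0,0],[0,0,0.08,0,0,0],[0,0,0.08,0,0,0]]]'

```text
time_s: 43.02
ee_pos: [0.4795, 0.2317, 0.0434]
eef_rot: [3.141, -0.0, 1.479]
force: [-7.1, -3.3, 16.9]
grip_width: 0.0006
grip_force: 8.1
```

step_arm --plan '[[[0,0,0.05,0,0,0],[0,0,0.05,0,0,0]]]'

```text
time_s: 43.18
ee_pos: [0.4796, 0.2318, 0.043]
eef_rot: [3.141, -0.0, 1.48]
force: [-13.4, -5.1, 31.9]
grip_width: 0.0004
grip_force: 15.9
```

step_arm --plan '[[[0,0,-0.6,0,0,0],[0,0,-1.6,0,0,0],[0,0,-2.8,0,0,0],[-1,0,-4,0,0,0],[-2.2,0,-5,0,0,0],[-3.4,0,-5,0,0,0],[-4.6,0,-5,0,0,0],[-5.8,0,-5,0,0,0]]]'

```text
time_s: 43.85
ee_pos: [0.4632, 0.0566, 0.1915]
eef_rot: [3.14, -0.0, 1.48]
force: [0.2, 1.0, -1.4]
grip_width: 0.0008
grip_force: 0.0
```

step_arm --plan '[[[-1.2,0,0,0,0,0],[-2.4,0,0,0,0,0],[-3.6,0,0,0,0,0],[-4.8,0,0,0,0,0],[-6,0,0,0,0,0],[-6,0,0,0,0,0],[-6,0,0,0,0,0]]]'

```text
time_s: 44.43
ee_pos: [0.4468, -0.1222, 0.1906]
eef_rot: [3.141, -0.0, 1.476]
force: [0.0, 1.9, 0.1]
grip_width: 0.0005
grip_force: 0.0
```

Run:
```python
from h import *
st=np.load("st.npy");o=[]
for n in("top","scene"):
    im=ctrl.camera(n); x,y=proj(n,T(st,[[-0.01,0,.03]]))[0].astype(int)
    o.append(cv2.resize(im[y-50:y+50,x-85:x+85,::-1],None,fx=4.4,fy=4.4,interpolation=2)[:, :])
cv2.imwrite("pics/s9.png",cv2.resize(np.vstack(o),None,fx=.68,fy=.68,interpolation=cv2.INTER_AREA))
```

```text
(no output)
```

View pics/s9.png

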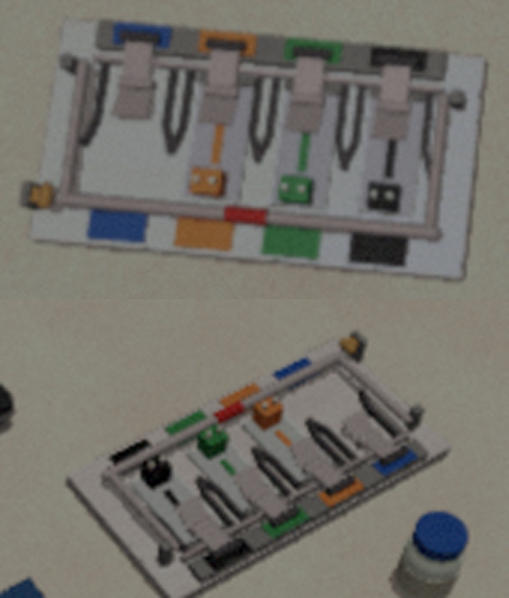

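Run:
```python
from h import *
st=np.load("st.npy"); im=np.mean([ctrl.camera("top") for _ in range(4)],0).min(2)
c,s=np.cos(st[2]),np.sin(st[2])
for n,y in(("orange",.038),("green",-.038),("black",-.114)):
    u,v=proj("top",T(st,[[-.042,y,.057]]))[0].round().astype(int)
    w=im[v-5:v+6,u-6:u+7]; w=np.clip(w-110,0,None)*(1); g=np.mgrid[v-5:v+6,u-6:u+7]
    p=((g[1]*w).sum()/w.sum(),(g[0]*w).sum()/w.sum()); P=ray("top",p,.057); d=P[:2]-st[:2]
    print(n,np.round([c*d[0]+s*d[1],-s*d[0]+c*d[1]],4),np.round(p,2),w.max())
o=ctrl.get_obs();print(o["time_s"])
```

```text
orange [-0.0385  0.052 ] [174.96 259.51] 23.5
green [-0.0377 -0.0257] [205.37 261.94] 19.0
black [-0.0379 -0.1036] [235.81 264.78] 11.25
44.7333
```

Run:
```python
from h import *
st=np.load("st.npy"); a=np.mean([ctrl.camera("top") for _ in range(4)],0); g=cv2.resize(a.min(2).astype(np.float32),None,fx=8,fy=8,interpolation=cv2.INTER_CUBIC)
c,s=np.cos(st[2]),np.sin(st[2])
for n,y in(("orange",.038),("green",-.038),("black",-.114)):
    U,V=proj("top",T(st,[[-.041,y,.057]]))[0]
    out=[]
    for dy in(.006,-.006):
        u,v=(proj("top",T(st,[[-.041,y+dy,.057]]))[0]*8).astype(int)
        w=g[v-20:v+20,u-14:u+14]; i=np.unravel_index(w.argmax(),w.shape); p=((u-14+i[1]+.5)/8-.5,(v-20+i[0]+.5)/8-.5)
        d=ray("top",p,.057)[:2]-st[:2]; out.append(np.round([c*d[0]+s*d[1],-s*d[0]+c*d[1]],4).tolist()+[round(float(w.max()))])
    print(n,out)
```

```text
orange [[-0.0337, 0.0508, 121], [-0.0418, 0.0302, 113]]
green [[-0.0417, -0.0318, 115], [-0.0423, -0.0462, 115]]
black [[-0.0415, -0.1082, 112], [-0.0412, -0.1216, 113]]
```

All three slides read about -41.5 mm at the stubs, which is home within the play. The keeper is under its catch, so I'm handing in.

```bash
python3 -c "
from station import ctrl
print(ctrl.hand_in())"
```

```text
the job is handed in; nothing more can be done
None
```

The job is handed in: the orange, green and black slides (no blue one was there) were each pushed to the end stop of their own bay, and the keeper was pressed down to its shut height under the catch; I confirmed both by camera, position and force, not by a direct clip or catch reading.

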